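# Prove the bench breaker and hang up the lock-out plugs

### The job

Put the bench supply back into service: press the test button on the supply unit so that the breaker lever drops by itself, then lift the lever back fully up so that it stays there. Hang every lock-out plug that stands about on the bench on the lock-out rail by its bail, each on a peg of its own, and leave them hanging at rest; do not knock over the specimen cup.

Things in the scene. Friction and masses are not known exactly. Their poses are not given: they have to be found in the camera images.
- test_button (a joint): Travel of the round dark push button (22 mm across) on the bench supply unit, m: 0 released, 0.008 fully down. Sprung: moves off at 1.4 N, 4.2 N when fully down. From 0.002 on it pushes the breaker lever over by a linkage inside the housing; near 0.006 the lever passes its dead point and falls. It does nothing when the lever is down.
- button_top (a point): Centre of the top face of the test button, 70.5 mm above the underside of the supply unit when released. Press straight down. Axes as the supply unit (x points from its lever end to its button end).
- breaker_lever (a joint): Angle of the breaker lever, rad: 0 = fully up (ON, against its stop, leaning 0.2 rad past the vertical towards the button), 0.2 = vertical (dead point), 1.5 = dropped (tripped, sticking out away from the button, 0.27 rad above level). It tips freely: left at under 0.2 it falls back to 0, above 0.2 it falls to 1.5 by its weight (0.07 N m at most).
- lever_grip (a point): Centre of the cross bar at the end of the breaker lever: dark bar 13 mm thick and 30 mm long along the supply unit's y axis (the hinge axis), 60 mm from the hinge; the arm below it is 10 mm wide. Its axes turn with the lever. When dropped, the bar is about 33 mm in front of the housing and 78 mm above the bench, nothing under it.
- lever_hinge (a point): Centre of the lever's hinge, fixed on the supply unit, 62 mm above the bench, 30 mm in front of the unit's centre; axes as the unit: hinge axis along y, x points from the lever towards the button (the dropped lever points to -x). The button's axis is 68 mm from the hinge along +x.
- supply: The bench supply unit, fixed: a white box 110 (x) x 92 (y) x 56 mm high with dark vents in its front (-x) face; origin at the centre of its underside. On top the breaker lever near the front edge and, behind it, the round test button.
- rail: The lock-out rail, fixed: an aluminium strip 226 mm long (y), 36 mm high and 8 mm thick on two posts, its top 178 mm above the bench, with three steel pegs 7 mm thick, 75 mm apart, that stick out along the rail's -x. Origin at the centre of the underside; the front face of the strip is at x = -0.005.
- peg_1 (a point): Middle of peg 1 of the rail (left one seen from its front), on the peg's centre line, 166 mm above the bench; axes as the rail. From here to the strip's face it is 28 mm along +x. The peg rises towards its free end, an 11 mm ball whose centre is 29 mm from here along the rail's -x and 172 mm above the bench.
- peg_2 (a point): Middle of peg 2 of the rail (middle one seen from its front), on the peg's centre line, 166 mm above the bench; axes as the rail. From here to the strip's face it is 28 mm along +x. The peg rises towards its free end, an 11 mm ball whose centre is 29 mm from here along the rail's -x and 172 mm above the bench.
- peg_3 (a point): Middle of peg 3 of the rail (right one seen from its front), on the peg's centre line, 166 mm above the bench; axes as the rail. From here to the strip's face it is 28 mm along +x. The peg rises towards its free end, an 11 mm ball whose centre is 29 mm from here along the rail's -x and 172 mm above the bench.
- plug_1_block (a point): One of two or three identical lock-out plugs (None: this one is absent): a square white block 44 x 44 mm on a 47 mm square dark foot 10 mm high, about 0.13 kg, standing upright on the bench; block top 52 mm, top of its steel bail 82 mm above the underside. Grip the block by its sides. This point is the middle of the block, 30 mm above the underside.
- plug_1_eye (a point): Centre of the opening of plug_1's bail (a loop of 6 mm round steel in the plug's y-z plane, outer width 37 mm in y), 64 mm above the underside; the opening is 25 mm wide in y and reaches from 52 to 76 mm above the underside. A peg goes through it along the plug's x axis, from either side. None if absent.
- plug_1: plug_1: its origin at the centre of its underside. None if absent.
- plug_2_block (a point): One of two or three identical lock-out plugs (None: this one is absent): a square white block 44 x 44 mm on a 47 mm square dark foot 10 mm high, about 0.13 kg, standing upright on the bench; block top 52 mm, top of its steel bail 82 mm above the underside. Grip the block by its sides. This point is the middle of the block, 30 mm above the underside.
- plug_2_eye (a point): Centre of the opening of plug_2's bail (a loop of 6 mm round steel in the plug's y-z plane, outer width 37 mm in y), 64 mm above the underside; the opening is 25 mm wide in y and reaches from 52 to 76 mm above the underside. A peg goes through it along the plug's x axis, from either side. None if absent.
- plug_2: plug_2: its origin at the centre of its underside. None if absent.
- plug_3_block (a point): One of two or three identical lock-out plugs (None: this one is absent): a square white block 44 x 44 mm on a 47 mm square dark foot 10 mm high, about 0.13 kg, standing upright on the bench; block top 52 mm, top of its steel bail 82 mm above the underside. Grip the block by its sides. This point is the middle of the block, 30 mm above the underside.
- plug_3_eye (a point): Centre of the opening of plug_3's bail (a loop of 6 mm round steel in the plug's y-z plane, outer width 37 mm in y), 64 mm above the underside; the opening is 25 mm wide in y and reaches from 52 to 76 mm above the underside. A peg goes through it along the plug's x axis, from either side. None if absent.
- plug_3: plug_3: its origin at the centre of its underside. None if absent.
- cup: Lidded specimen cup, red lid, 48 mm across, 50 mm high, a bystander; origin at the centre of its underside.
Mind the look-alikes: they are no part of the job. What is shaped like the plug_3 but purple is not meant.

How it is judged:
By the outcome, as a careful person would: the job done as asked, in the order asked, and still so for the second after the job is handed in, with the robot touching nothing.
Of plug_1, plug_2, plug_3 only 2 to 3 are there at a start; the rules pass over those that are not, and their reading is None.
At some moment in a run one of plug_1, plug_2, plug_3 may be knocked a few centimetres aside while the robot is not near it.
It also fails if it takes over 210 s, if anything falls off the work surface, if the arm or the gripper's body presses on something with over 40 N, if the wrist force passes 120 N, or if a joint passes its speed limit or range.

### The arm

A 7-joint arm with a two-finger parallel gripper is mounted at the origin on a cart in front of the work surface, level with it; the furniture and walls round the work are solid. World frame = base frame: x ahead of the robot, y to its left, z up, the work surface at z = 0. Lengths are in m, angles in rad, forces in N, time in s.
With the tool pointing down it reaches from about 0.425 to 0.875 m from the base axis. Payload 4.7 kg.
Tool frame: the origin (TCP) lies between the finger pads; the fingertips stand tips_ahead ahead of it and the grasp point (between the pads) lies 3 mm ahead of it (tips_ahead is the distance from the TCP to the fingertips, in m); z points along the fingers, y is the line along which they close (so a half turn about z gives the same grasp; the last joint's range is limited). The gripper opens to 85 mm and grips with 20 to 120 N. Pads are 22 mm wide; open, the fingers measure 114 mm over their backs; the gripper's body (76 mm by 85 mm) begins 54 mm behind the grasp point. The pads swing forward as they close: fully open they stand 13 mm farther back than shut.
Start: joints at [1.217, 0.321, -0.07, 1.45, 0.023, 1.371, -0.057], TCP at [0.234, -0.607, 0.253] pointing down, gripper open.
Joint ranges: [-2.86, 2.86], [-0.3, 2.09], [-1.38, 1.24], [0.06, 2.45], [-1.56, 4.7], [0.09, 2.05], [-2.69, 2.69]. Speed limits (rad/s): [2.57, 2.57, 3.14, 3.14, 3.14, 3.14, 3.14].

### API

Orientations are given as a unit quaternion [x, y, z, w].
In Python, from bench import * gives the robot as it stands.
- The arm moves only by the tool play_rows, never from a script. Its argument "motion" is a list of rows, each a list of 3 entries, a list of its own where there are three numbers: the shift along the tool's x, y, z in units of 30 mm (1.0 is 30 mm), then the turn, a rotation vector about the tool's x, y, z in units of 5 degrees (1.0 is 5 degrees), then the opening, from 0 (shut) to 1 (fully open). In form: [[[x, y, z], [rx, ry, rz], gripper], ...]. A call has 1 to 12 rows; each row shifts and turns the commanded pose from where the row before left it, along the tool's axes as they then stand; what a row does not reach is not made up. A row lasts 1/10 s, in which the tool goes at most 50 mm and 8.59 degrees, less where a joint would pass 70% of its speed; a pose out of reach is approached as far as the arm can. A call is refused whole if a number of a shift passes 1 or a number of a turn 1, either way. A call with a gripper value outside its range is refused whole. The fingers move at their own pace and stop on an object; the grip force is fixed at half the most. Time passes only in rows, so rows that do not move let the fingers close. It gives the time, the measured TCP pose, the force, the opening and the grip force at its end, in the units of the state.
- sense(): the state, without advancing time (a new reading comes with each control period).
- get_image(name): name is "scene" or "side" or "wrist"; returns a dict with "frame" (480x640x3 uint8, blue, green, red), "range_z" (480x640 float32, m along the optical axis (not along the pixel's ray), 0 where there is no reading), "camera_matrix" (3x3 intrinsics, pixels), "dist_coeffs" ([k1, k2, p1, p2, k3] as OpenCV has them; the pictures are not rectified), "R" (3x3) and "t" (3): a world point X has camera coordinates R X + t. Camera axes: x right, y down, z forward; pixel columns grow to the right and rows downward; lengths in m; the calibration is good to about 2 mm. A picture is of the moment at which its call begins.
- hand_in(): hands the job in; it is judged then, once.
The state is a dict: "clock": time; "joints": joint angles; "dq": joint speeds; "joint_efforts": joint torques, N m; "tcp_pos": TCP position; "tool_rot": TCP orientation; "ft_force": force on the tool from outside, world axes, zero at the start; "ft_torque": the same for the moment, N m; "finger_gap": opening from 0.0 (shut) to 1.0 (fully open); "grip_force": force on a finger pad.
Only numpy, scipy, OpenCV 4.12 (cv2) and the standard library are available. Lean on these libraries where they do the work, as an engineer would, in place of code of your own. Each camera call takes 0.05 s, during which the arm holds its last target. There are 200 camera calls.

## Working session

There is one attempt and no reset: what is moved stays moved. The work goes in short steps, Python scripts to look and compute and a tool call to move; the robot and the scene stay as the last step left them, time stands still between calls to the robot, and variables do not carry over. Pictures are saved under pics/ and viewed, at most 14 in all, crops included, and the job is handed in when it is done.

Besides the shell and the picture viewer there is one more tool, called after "Emit:" as name([rows], argument=value, ...), one row to a line, values as JSON. play_rows: Moves the arm, as the interface text tells. Its arguments: {"type":"object","properties":{"motion":{"type":"array","items":{"type":"array"}}},"required":["motion"]}

```bash
mkdir -p pics; ls; cat > h.py <<'E'
from bench import *
import numpy as np, cv2
from scipy.spatial.transform import Rotation as Ro
def world(im,u,v,d=None):
    K=im["camera_matrix"];p=cv2.undistortPoints(np.array([[[u,v]]],float),K,np.array(im["dist_coeffs"],float))[0,0]
    if d is None:
        w=im["range_z"][int(v)-1:int(v)+2,int(u)-1:int(u)+2];w=w[w>0];d=np.median(w) if len(w) else np.nan
    return np.array(im["R"]).T@(np.array([p[0],p[1],1])*d-np.array(im["t"]))
def ray_z(im,u,v,z):
    a=world(im,u,v,0.);b=world(im,u,v,1.);return a+(b-a)*(z-a[2])/(b[2]-a[2])
def save(im,n): cv2.imwrite("pics/"+n+".png",im["frame"])
E
python3 - <<'E'
from h import *
import pickle
s=sense();print(s)
a={}
for n in("scene","side","wrist"):
    a[n]=get_image(n);save(a[n],n+"0");print(n,np.array(a[n]["R"]).T[:,2],-np.array(a[n]["R"]).T@np.array(a[n]["t"]))
pickle.dump(a,open("a.pkl","wb"))
E
```

```text
pics
{'clock': 0.0, 'joints': array([ 1.21713836,  0.32181715, -0.07007613,  1.45166596,  0.02260062,
        1.37078466, -0.05693537]), 'dq': array([ 6.73595954e-04, -1.14715040e-03,  2.01083158e-03,  5.46131284e-04,
       -6.09152696e-04,  3.30346192e-04,  9.48552647e-05]), 'joint_efforts': array([ 3.39175731e-04, -4.93577850e+01, -3.82166170e-01, -3.14332187e+01,
        1.29907677e-02,  1.14393770e-02,  9.09190419e-06]), 'tcp_pos': array([ 0.23346661, -0.6061019 ,  0.25223172]), 'tool_rot': array([ 9.83142594e-01,  1.82838041e-01, -2.21934266e-04, -9.17694690e-04]), 'ft_force': array([-0.01561079, -0.72894576,  0.97119357]), 'ft_torque': array([-0.00681527,  0.01436311,  0.03686851]), 'grip_force': 0.0, 'finger_gap': 0.9972751266691416}
scene [ 0.46738461 -0.45591859 -0.75742317] [-0.10376775  0.50451095  1.05708998]
side [ 0.35485183 -0.27781203 -0.89269292] [-0.0530095   0.36848353  1.44096146]
wrist [-0.28409339 -0.10724503 -0.95277985] [ 0.30676707 -0.57888217  0.37316869]
```

View pics/scene0.png

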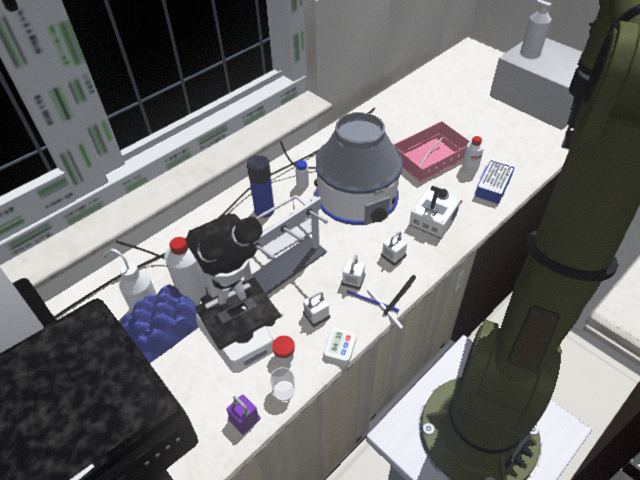

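View pics/side0.png

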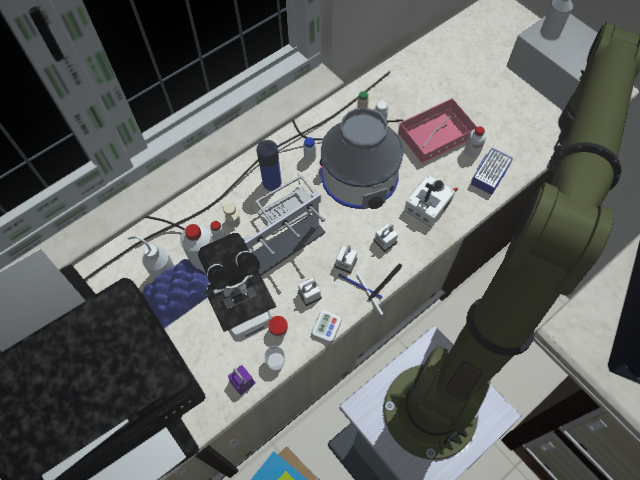

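Both views show three white plugs, at scene (395,247), (353,270) and (316,308). The purple look-alike is at (243,412), the red-lidded cup at (283,348), the supply at (435,210) and the rail around (290,240). I'll enlarge next.

```bash
python3 - <<'E'
from h import *
import pickle
a=pickle.load(open("a.pkl","rb"))
f=a["scene"]["frame"]; g=a["side"]["frame"]
cv2.imwrite("pics/c1.png",cv2.resize(f[180:330,230:430],None,fx=4,fy=4,interpolation=cv2.INTER_CUBIC))
l=cv2.resize(f[175:245,400:470],(400,400),interpolation=cv2.INTER_CUBIC);r=cv2.resize(g[165:235,400:470],(400,400),interpolation=cv2.INTER_CUBIC)
cv2.imwrite("pics/c2.png",np.hstack([l,r]))
cv2.imwrite("pics/c3.png",cv2.resize(g[170:320,240:440],None,fx=4,fy=4,interpolation=cv2.INTER_CUBIC))
E
```

```text
(no output)
```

View pics/c1.png

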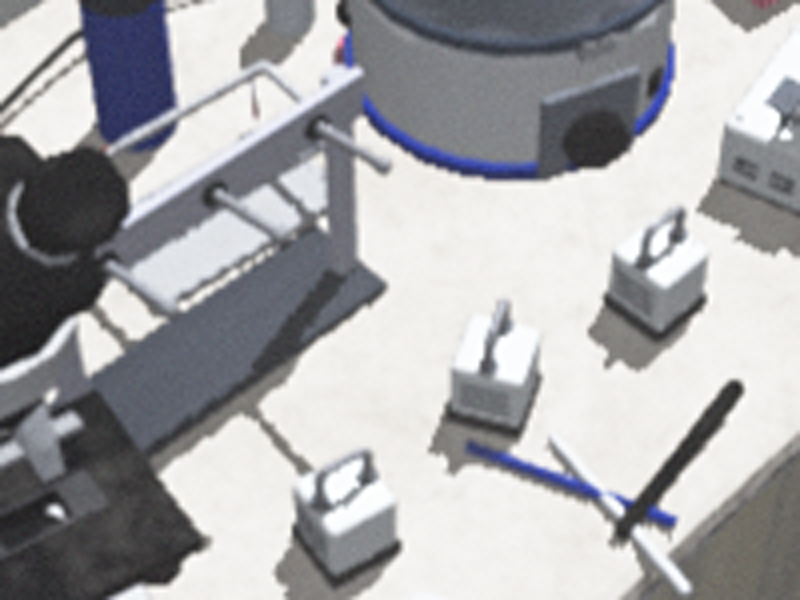

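View pics/c2.png

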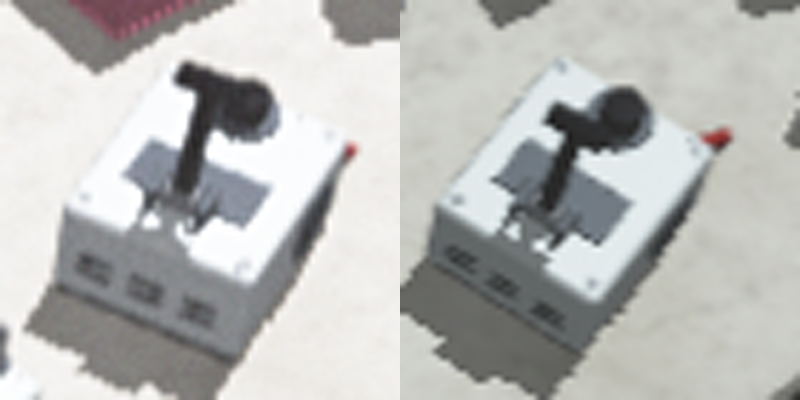

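View pics/c3.png

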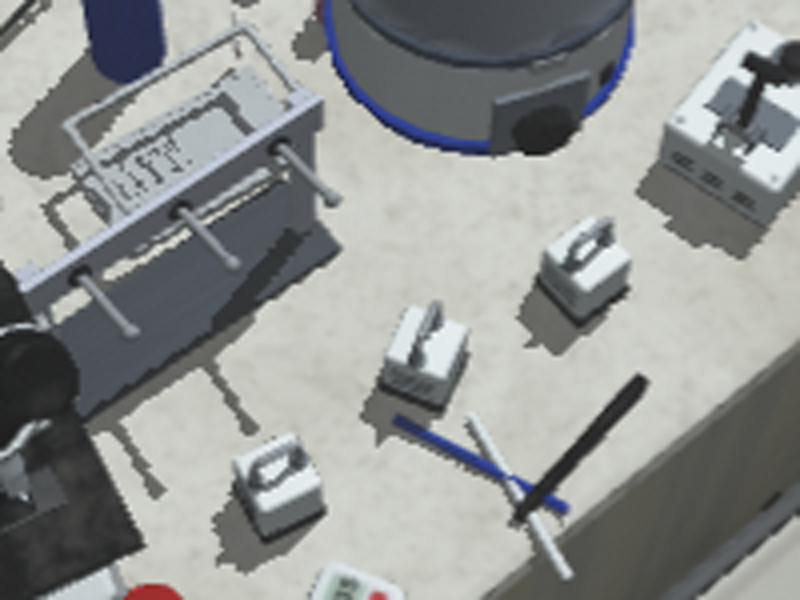

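The right supply view shows the lever up (at 0) with its cross bar partly hiding the button. Peg ball tips are at scene (326,221), (305,239), (273,256) and side (323,219), (298,235), (272.5,252.5). The button is at scene (444.6,194) and side (439,184.6).

```bash
cat >> h.py <<'E'
def tri(i1,p1,i2,p2):
    A=[];B=[]
    o1=world(i1,*p1,0.);d1=world(i1,*p1,1.)-o1;o2=world(i2,*p2,0.);d2=world(i2,*p2,1.)-o2
    d1/=np.linalg.norm(d1);d2/=np.linalg.norm(d2)
    s=np.linalg.lstsq(np.c_[d1,-d2],o2-o1,rcond=None)[0]
    a=o1+s[0]*d1;b=o2+s[1]*d2;return (a+b)/2,np.linalg.norm(a-b)
def cloud(im):
    D=im["range_z"];v,u=np.nonzero(D>0)
    p=cv2.undistortPoints(np.stack([u,v],1).astype(np.float64)[:,None],im["camera_matrix"],np.array(im["dist_coeffs"],float))[:,0]
    d=D[v,u];X=np.c_[p*d[:,None],d];return (X-np.array(im["t"]))@np.array(im["R"]),im["frame"][v,u],u,v
def plugfit(P,c,r=.045):
    m=np.hypot(P[:,0]-c[0],P[:,1]-c[1])<r
    Q=P[m];t=Q[(Q[:,2]>.046)&(Q[:,2]<.058)];b=Q[(Q[:,2]>.064)&(Q[:,2]<.09)]
    R=cv2.minAreaRect(t[:,:2].astype(np.float32));bm=b[:,:2].mean(0);w=np.linalg.svd(b[:,:2]-bm)[2][0]
    return R,np.median(t[:,2]),bm,np.degrees(np.arctan2(w[1],w[0])),len(t),len(b),b[:,2].max()
E
python3 - <<'E'
from h import *
import pickle
a=pickle.load(open("a.pkl","rb"));S,D=a["scene"],a["side"]
f=lambda n,p,q:print(n,*[np.round(x,4) for x in tri(S,p,D,q)],np.round(world(S,*p),3),np.round(world(D,*q),3))
f("pegR",(326.2,220.8),(323,219.2));f("pegM",(305,239.3),(298,235.2));f("pegL",(273,256),(272.5,252.5))
f("btn",(444.6,193.9),(438.9,184.6));f("FL",(411.4,211.4),(406.6,201.2));f("FR",(445.9,224.9),(433.3,217.9))
f("bar",(436,190),(431,186));f("cup",(283,346),(278,325))
f("purple",(243,412),(241,379))
P=np.vstack([cloud(S)[0],cloud(D)[0]])
for n,p,q in(("A",(395,247),(386,236)),("B",(353,270),(346,258)),("C",(316,308),(309,291))):
    c=(world(S,*p)+world(D,*q))/2
    print(n,c,*[np.round(x,4) for x in plugfit(P,c)])
    c=plugfit(P,c)[2];print(n,*[np.round(x,4) for x in plugfit(P,c)])
E
```

```text
pegR [ 0.4944 -0.08    0.1655] 0.0002 [ 0.488 -0.074  0.175] [ 0.489 -0.076  0.178]
pegM [ 0.4969 -0.0099  0.16  ] 0.0111 [ 0.595 -0.103  0.005] [ 0.494 -0.001  0.178]
pegL [0.4992 0.0719 0.1709] 0.0004 [0.496 0.074 0.175] [0.496 0.074 0.178]
btn [ 0.4215 -0.4371  0.0497] 0.0043 [ 0.41  -0.421  0.068] [ 0.416 -0.424  0.07 ]
FL [ 0.4437 -0.3337  0.0443] 0.0002 [ 0.44  -0.328  0.051] [ 0.444 -0.334  0.045]
FR [ 0.3556 -0.3533  0.0467] 0.0074 [ 0.354 -0.359  0.042] [ 0.357 -0.348  0.054]
bar [ 0.4171 -0.3881  0.0993] 0.0007 [ 0.405 -0.366  0.122] [ 0.406 -0.372  0.129]
cup [0.3927 0.1518 0.0317] 0.0019 [0.384 0.159 0.051] [0.386 0.154 0.05 ]
purple [0.3429 0.3028 0.0268] 0.0007 [0.331 0.308 0.054] [0.327 0.305 0.081]Traceback (most recent call last):
  File "<stdin>", line 12, in <module>
    return _wrapfunc(a, 'round', decimals=decimals, out=out)
    return _wrapit(obj, method, *args, **kwds)
    conv = _array_converter(obj)
ValueError: setting an array element with a sequence. The requested array has an inhomogeneous shape after 1 dimensions. The detected shape was (3,) + inhomogeneous part.
```

```bash
cat > pl.py <<'E'
from h import *
def plugs(P,cs):
    for n,c in cs.items():
        c=np.array(c,float)
        for _ in range(3):
            R,z,bm,ang,nt,nb,zm=plugfit(P,c); c=np.array(R[0])
        print(n,"top",np.round(R[0],4),np.round(R[1],3),round(R[2],1),"z",round(float(z),4),"bail",np.round(bm,4),round(float(ang),1),nt,nb,round(float(zm),4))
E
python3 - <<'E'
from pl import *
import pickle
a=pickle.load(open("a.pkl","rb"));S,D=a["scene"],a["side"]
for I in(S,D):
    P=cloud(I)[0]
    cs={n:world(I,*q)[:2] for n,q in ((("A",(395,247)),("B",(353,272)),("C",(316,308))) if I is S else (("A",(386,236)),("B",(346,260)),("C",(309,291))))}
    plugs(P,cs)
    # supply top
    t=P[(np.hypot(P[:,0]-.405,P[:,1]+.385)<.1)&(abs(P[:,2]-.056)<.005)]
    print("sup",cv2.minAreaRect(t[:,:2].astype(np.float32)),np.median(t[:,2]))
    for c in((.49,-.075),(.494,0),(.496,.074)):
        q=P[(abs(P[:,1]-c[1])<.012)&(P[:,0]>.46)&(P[:,0]<.545)&(P[:,2]>.15)];q=q[(q[:,0]<.54)]
        q=q[np.argsort(q[:,0])];print("peg",len(q),q[:4].mean(0).round(4),q[-4:].mean(0).round(4))
    q=P[(P[:,2]>.173)&(P[:,2]<.183)&(abs(P[:,1])<.13)&(P[:,0]>.515)&(P[:,0]<.58)]
    print("rail",cv2.minAreaRect(q[:,:2].astype(np.float32)),np.median(q[:,2]))
E
```

```text
A top [ 0.4012 -0.2181] [0.047 0.045] 89.9 z 0.0509 bail [ 0.4015 -0.217 ] 88.6 227 48 0.0853
B top [ 0.4208 -0.0944] [0.044 0.046] 26.3 z 0.0506 bail [ 0.419  -0.0917] 113.8 257 44 0.0841
C top [0.4113 0.0365] [0.046 0.045] 71.1 z 0.0509 bail [0.4124 0.0366] 79.7 286 52 0.0838
sup ((0.409710556268692, -0.387265145778656), (0.09152577817440033, 0.11384614557027817), 13.812125205993652) 0.05658540309522487
peg 67 [ 0.4851 -0.0718  0.1732] [ 0.5381 -0.0741  0.1647]
peg 66 [0.489  0.0017 0.1738] [5.382e-01 2.000e-04 1.640e-01]
peg 66 [0.492  0.0757 0.173 ] [0.538  0.0746 0.1653]
rail ((0.5535566806793213, -0.021738842129707336), (0.0186125747859478, 0.18403084576129913), 0.06328947097063065) 0.17661000706687152
A top [ 0.4025 -0.2219] [0.046 0.044] 89.9 z 0.053 bail [ 0.4028 -0.2208] 90.0 195 37 0.0877
B top [ 0.422  -0.0971] [0.044 0.048] 28.8 z 0.0533 bail [ 0.4208 -0.0945] 116.6 217 39 0.0885
C top [0.4137 0.0337] [0.044 0.045] 79.2 z 0.0528 bail [0.4133 0.0344] 79.3 220 40 0.0895
sup ((0.4100002348423004, -0.3889206051826477), (0.09223733842372894, 0.1146189495921135), 13.012273788452148) 0.05710285083817407
peg 57 [ 0.4872 -0.0755  0.1742] [ 0.5383 -0.0769  0.1681]
peg 56 [0.4888 0.0009 0.179 ] [ 0.5361 -0.002   0.17  ]
peg 54 [0.493  0.0743 0.1758] [0.5379 0.0725 0.167 ]
rail ((0.5404648184776306, -0.0032032132148742676), (0.22274164855480194, 0.054893895983695984), 87.60148620605469) 0.17796296634278091
```

```bash
cat > go.py <<'E'
from h import *
def go(p,yaw):
    s=sense();R=Ro.from_quat(s["tool_rot"]);M=R.as_matrix()
    y=np.radians(yaw);T=np.array([[np.cos(y),np.sin(y),0],[np.sin(y),-np.cos(y),0],[0,0,-1.]])
    rv=(R.inv()*Ro.from_matrix(T)).as_rotvec()
    d=np.array(p)-s["tcp_pos"]
    print("t",round(s["clock"],1),"tcp",s["tcp_pos"].round(4),"gap",round(s["finger_gap"],3),"turn/5deg",np.degrees(rv).round(2)/5,"shift/30mm after turn",(T.T@d/.03).round(2))
E
python3 - <<'E'
from go import *
import bench
print([n for n in dir(bench) if n[0]!='_'])
try: print(bench.tips_ahead)
except Exception as e: print(e)
go((.4186,-.425,.20),103.4)
# microscope clearance
import pickle
a=pickle.load(open("a.pkl","rb"))
P=np.vstack([cloud(a["scene"])[0],cloud(a["side"])[0]])
for z0,z1 in((.08,.12),(.12,.16),(.16,.2),(.2,.26),(.26,.4)):
    q=P[(P[:,2]>z0)&(P[:,2]<z1)&(P[:,1]>.09)&(P[:,1]<.3)&(P[:,0]>.35)&(P[:,0]<.65)]
    r=P[(P[:,2]>z0)&(P[:,2]<z1)&(P[:,1]>-.2)&(P[:,1]<.12)&(P[:,0]>.548)&(P[:,0]<.68)]
    print(z0,len(q),q[:,:2].min(0).round(3) if len(q) else '',q[:,:2].max(0).round(3) if len(q) else '',len(r),r[:,:2].min(0).round(3) if len(r) else '', r[:,:2].max(0).round(3) if len(r) else '')
E
```

```text
['MotionError', 'get_image', 'hand_in', 'sense', 'tips_ahead']
0.022
t 0.1 tcp [ 0.2336 -0.6062  0.2525] gap 0.997 turn/5deg [-1.4000e-02 -1.0000e-02 -1.6464e+01] shift/30mm after turn [4.45 7.4  1.75]
0.08 1017 [0.405 0.091] [0.65 0.3 ] 542 [ 0.548 -0.2  ] [0.637 0.109]
0.12 5668 [0.4   0.091] [0.65  0.277] 769 [ 0.548 -0.2  ] [0.643 0.107]
0.16 307 [0.451 0.09 ] [0.578 0.228] 992 [ 0.548 -0.115] [0.574 0.107]
0.2 379 [0.448 0.176] [0.501 0.224] 0  
0.26 4210 [0.387 0.141] [0.527 0.259] 0
```

Emit:
play_rows([
  [[0,0,0],[0,0,-1],0.5],
  [[0,0,0],[0,0,-1],0],
  [[0,0,0],[0,0,-1],0],
  [[0,0,0],[0,0,-1],0],
  [[0,0,0],[0,0,-1],0],
  [[0,0,0],[0,0,-1],0],
  [[0,0,0],[0,0,-1],0],
  [[0,0,0],[0,0,-1],0],
  [[0,0,0],[0,0,-1],0],
  [[0,0,0],[0,0,-1],0],
  [[0,0,0],[0,0,-1],0],
  [[0,0,0],[0,0,-1],0],
])

```text
clock: 1.35
tcp_pos: [0.2336, -0.6063, 0.2529]
tool_rot: [0.759, 0.651, 0.0, -0.0]
ft_force: [0.6, -0.0, -0.4]
finger_gap: 0.005
grip_force: 0.0
```

Emit:
play_rows([
  [[0,0,0],[0,0,-1],0],
  [[0,0,0],[0,0,-1],0],
  [[0,0,0],[0,0,-1],0],
  [[0,0,0],[0,0,-1],0],
  [[0.5,1,0.1],[0,0,-0.46],0],
  [[0.6,1,0.1],[0,0,0],0],
  [[0.6,1,0.2],[0,0,0],0],
  [[0.6,1,0.2],[0,0,0],0],
  [[0.6,1,0.2],[0,0,0],0],
  [[0.6,1,0.2],[0,0,0],0],
  [[0.6,1,0.2],[0,0,0],0],
  [[0.4,0.4,0.2],[0,0,0],0],
])

```text
clock: 2.55
tcp_pos: [0.4222, -0.4216, 0.2109]
tool_rot: [0.618, 0.786, 0.001, 0.0]
ft_force: [0.4, -0.0, -0.8]
finger_gap: -0.003
grip_force: 0.0
```

```bash
python3 - <<'E'
from go import *
import pickle
w=get_image("wrist");save(w,"w1");pickle.dump(w,open("w1.pkl","wb"))
go((.4186,-.425,.20),103.4)
P=cloud(w)[0]
t=P[(np.hypot(P[:,0]-.405,P[:,1]+.385)<.1)&(abs(P[:,2]-.056)<.005)]
print("sup",cv2.minAreaRect(t[:,:2].astype(np.float32)),np.median(t[:,2]))
b=P[(np.hypot(P[:,0]-.4186,P[:,1]+.425)<.02)&(abs(P[:,2]-.0705)<.006)]
print(len(b),b.mean(0) if len(b) else '')
E
```

```text
t 2.6 tcp [ 0.4225 -0.4194  0.2098] gap 0.002 turn/5deg [ 0.01  -0.042  0.076] shift/30mm after turn [-0.15 -0.17  0.33]
sup ((0.41130584478378296, -0.38944485783576965), (0.09227030724287033, 0.11021802574396133), 13.113621711730957) 0.05625605318796359
781 [ 0.41972015 -0.42562785  0.07028147]
```

View pics/w1.png

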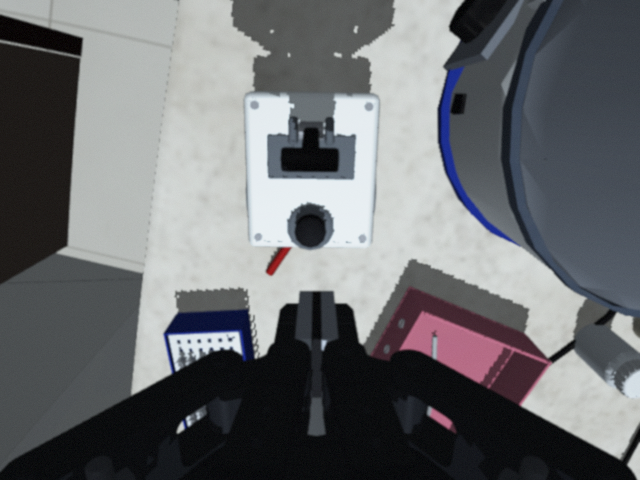

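The wrist view shows the supply from above: button at (310,228), lever bar at (310,157), box top spanning (247–378, 95–245). The depth measurement puts the button at (0.4197,-0.4256,0.0703), which matches the given height.

```bash
python3 -c "
from go import *
go((.4198,-.4262,.096),103.2)"
```

```text
t 2.6 tcp [ 0.4225 -0.4194  0.2098] gap 0.002 turn/5deg [ 0.01  -0.042  0.116] shift/30mm after turn [-0.2  -0.14  3.79]
```

Emit:
play_rows([
  [[0,0,0.8],[0,0,0.1],0],
  [[0,0,0.8],[0,0,0],0],
  [[0,0,0.8],[0,0,0],0],
  [[0,0,0],[0,0,0],0],
  [[0,0,0],[0,0,0],0],
  [[0,0,0],[0,0,0],0],
])

```text
clock: 3.2
tcp_pos: [0.4194, -0.4262, 0.1409]
tool_rot: [0.624, 0.782, -0.0, 0.001]
ft_force: [0.6, -0.4, -0.6]
finger_gap: -0.006
grip_force: 0.0
```

```bash
python3 -c "
from go import *
go((.4198,-.4262,.096),103.2)"
```

```text
t 3.2 tcp [ 0.4194 -0.4262  0.1409] gap -0.006 turn/5deg [ 0.01   0.026 -0.078] shift/30mm after turn [-0.    0.01  1.5 ]
```

Emit:
play_rows([
  [[0,0,0.5],[0,0,0],0],
  [[0,0,0.5],[0,0,0],0],
  [[0,0,0.5],[0,0,0],0],
  [[0,0,0.1],[0,0,0],0],
  [[0,0,0.1],[0,0,0],0],
  [[0,0,0.07],[0,0,0],0],
  [[0,0,0.05],[0,0,0],0],
  [[0,0,0.05],[0,0,0],0],
  [[0,0,0],[0,0,0],0],
  [[0,0,0],[0,0,0],0],
])

```text
clock: 4.2
tcp_pos: [0.4192, -0.4248, 0.0846]
tool_rot: [0.623, 0.782, -0.0, -0.0]
ft_force: [-4.3, 3.6, 10.3]
finger_gap: -0.002
grip_force: 4.7
```

```bash
python3 - <<'E'
from go import *
go((.4198,-.4262,.096),103.2);print(sense()["ft_force"])
w=get_image("scene");f=w["frame"];d=f-0
cv2.imwrite("pics/c4.png",cv2.resize(f[150:270,370:510],(700,600),interpolation=cv2.INTER_CUBIC))
P=cloud(w)[0]
u=np.array([.228,-.974]);h=np.array([.4113,-.3894])-.03*u
r=(P[:,:2]-h)@u;l=(P[:,:2]-h)@np.array([.974,.228])
m=(abs(l)<.013)&(r<-.03)&(r>-.08)&(P[:,2]>.06)&(P[:,2]<.1)
print("lever dropped pts",m.sum(),P[m].mean(0) if m.any() else '')
E
```

```text
t 4.2 tcp [ 0.4192 -0.4248  0.0846] gap -0.002 turn/5deg [-0.006  0.    -0.066] shift/30mm after turn [-0.05  0.01 -0.38]
[-4.25257426  3.64131144 10.3051115 ]
lever dropped pts 69 [ 0.39190041 -0.30672429  0.09125115]
```

Emit:
play_rows([
  [[0,0,-0.5],[0,0,0],0],
  [[0,0,-1],[0,0,0],0],
  [[0,0,-1],[0,0,0],0],
  [[0,0,-0.6],[0,0,0],0.3],
  [[0.5,0,0],[0,0,0],0.6],
  [[1,0,0],[0,0,0],0.6],
  [[1,0,0],[0,0,0],0.6],
  [[1,0,0],[0,0,0],0.6],
  [[0.5,0,0],[0,0,0],0.6],
  [[0,0,0],[0,0,0],0.6],
  [[0,0,0],[0,0,0],0.6],
])

```text
clock: 5.35
tcp_pos: [0.3929, -0.3092, 0.1769]
tool_rot: [0.624, 0.782, -0.0, 0.001]
ft_force: [0.4, -0.3, -0.2]
finger_gap: 0.599
grip_force: 0.0
```

```bash
python3 - <<'E'
from go import *
import pickle
go((.3913,-.3039,.081),103.2)
w=get_image("wrist");P=cloud(w)[0];save(w,"w2");C=cloud(w)[1]
u=np.array([.228,-.974]);h=np.array([.4113,-.3894])-.03*u
r=(P[:,:2]-h)@u;l=(P[:,:2]-h)@np.array([.974,.228])
m=(abs(l)<.025)&(r<-.03)&(r>-.08)&(P[:,2]>.06)&(P[:,2]<.1)
Q=P[m];print(m.sum(),Q.mean(0),r[m].min(),r[m].max(),l[m].min(),l[m].max(),Q[:,2].max())
b=m&(r<-.052);print((l[b].min()+l[b].max())/2,np.median(P[b][:,2]),cv2.minAreaRect(P[b][:,:2].astype(np.float32)))
E
```

```text
t 5.3 tcp [ 0.3929 -0.3092  0.1769] gap 0.599 turn/5deg [ 0.01   0.026 -0.07 ] shift/30mm after turn [ 0.19 -0.01  3.2 ]
1611 [ 0.39296343 -0.30771939  0.08120652] -0.0644358656577182 -0.030180185737419707 -0.013886046067174185 0.015440223807599757 0.0861610124037169
0.0007770888702127859 0.08346356549859638 ((0.3919377326965332, -0.3033406734466553), (0.029316803440451622, 0.012389193288981915), 13.016663551330566)
```

View pics/w2.png

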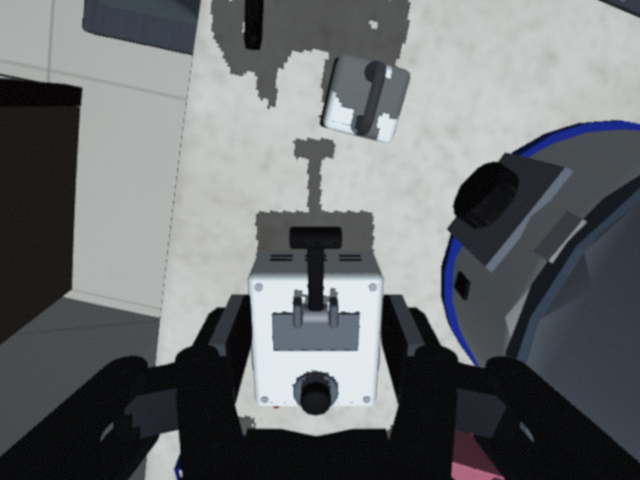

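The wrist view shows the lever dropped, with its cross bar at (315,238) in front of the housing; its position matches the computed (0.3915,-0.3036). Gripping the bar by its ends next.

Emit:
play_rows([
  [[0.19,0,0.6],[0,0,-0.07],0.6],
  [[0,0,0.8],[0,0,0],0.6],
  [[0,0,0.8],[0,0,0],0.6],
  [[0,0,0.6],[0,0,0],0.6],
  [[0,0,0.4],[0,0,0],0.6],
  [[0,0,0],[0,0,0],0.6],
  [[0,0,0],[0,0,0],0.4],
  [[0,0,0],[0,0,0],0.3],
  [[0,0,0],[0,0,0],0.2],
  [[0,0,0],[0,0,0],0.2],
  [[0,0,0],[0,0,0],0.2],
])

```text
clock: 6.5
tcp_pos: [0.3913, -0.3033, 0.0812]
tool_rot: [0.621, 0.784, -0.001, 0.001]
ft_force: [-4.1, -0.8, 6.1]
finger_gap: 0.333
grip_force: 59.4
```

```bash
python3 - <<'E'
from go import *
s=sense();print(s["ft_force"],s["grip_force"])
go((.3915,-.3036,.081),103.2)
p0=s["tcp_pos"]
# arc steps in tool x (= -u), z(down)
th=np.linspace(1.5,-.03,12);X=-.06*np.sin(th-.2);Z=.06*np.cos(th-.2)
print(np.c_[th,-(np.diff(X,prepend=X[0]))/.03,-np.diff(Z,prepend=Z[0])/.03].round(2).tolist())
E
```

```text
[-4.07542965 -0.76546449  6.07353365] 59.41400706768036
t 6.5 tcp [ 0.3913 -0.3033  0.0812] gap 0.333 turn/5deg [-0.002  0.022  0.   ] shift/30mm after turn [-0.01  0.    0.01]
[[1.5, -0.0, -0.0], [1.36, -0.09, -0.26], [1.22, -0.13, -0.25], [1.08, -0.16, -0.23], [0.94, -0.19, -0.2], [0.8, -0.22, -0.17], [0.67, -0.24, -0.14], [0.53, -0.26, -0.11], [0.39, -0.27, -0.07], [0.25, -0.28, -0.03], [0.11, -0.28, 0.01], [-0.03, -0.27, 0.04]]
```

Emit:
play_rows([
  [[-0.09,0,-0.26],[0,0,0],0.2],
  [[-0.13,0,-0.25],[0,0,0],0.2],
  [[-0.16,0,-0.23],[0,0,0],0.2],
  [[-0.19,0,-0.2],[0,0,0],0.2],
  [[-0.22,0,-0.17],[0,0,0],0.2],
  [[-0.24,0,-0.14],[0,0,0],0.2],
  [[-0.26,0,-0.11],[0,0,0],0.2],
  [[-0.27,0,-0.07],[0,0,0],0.2],
  [[-0.28,0,-0.03],[0,0,0],0.2],
  [[-0.28,0,0.01],[0,0,0],0.2],
  [[-0.25,0,0.03],[0,0,0],0.2],
  [[0,0,0],[0,0,0],0.2],
])

```text
clock: 7.7
tcp_pos: [0.4072, -0.3729, 0.1242]
tool_rot: [0.621, 0.784, -0.001, -0.0]
ft_force: [-4.9, 2.3, 3.9]
finger_gap: 0.329
grip_force: 58.7
```

Emit:
play_rows([
  [[0,0,0],[0,0,0],0.2],
  [[0,0,0],[0,0,0],0.45],
  [[0,0,0],[0,0,0],0.6],
  [[0,0,0],[0,0,0],0.6],
  [[0,0,0],[0,0,0],0.6],
  [[0,0,-0.5],[0,0,0],0.6],
  [[0,0,-1],[0,0,0],0.6],
  [[0,0,-1],[0,0,0],0.6],
  [[0,0,-0.5],[0,0,0],0.6],
  [[0,0,0],[0,0,0],0.6],
])

```text
clock: 8.7
tcp_pos: [0.4089, -0.3726, 0.216]
tool_rot: [0.621, 0.784, -0.0, 0.003]
ft_force: [0.3, 0.5, 1.1]
finger_gap: 0.606
grip_force: 0.0
```

```bash
python3 - <<'E'
from pl import *
from go import *
w=get_image("scene");P=cloud(w)[0]
u=np.array([.228,-.974]);h=np.array([.4113,-.3894])-.03*u
r=(P[:,:2]-h)@u;l=(P[:,:2]-h)@np.array([.974,.228])
for a,b in((-.08,-.035),(-.03,0.0),(0,.04)):
    m=(abs(l)<.02)&(r>a)&(r<b)&(P[:,2]>.068)&(P[:,2]<.15);print(a,m.sum(),P[m].mean(0) if m.any() else '',P[m][:,2].max() if m.any() else '')
plugs(P,{"A":(.4012,-.2181),"B":(.4208,-.0944),"C":(.4113,.0365)})
go((.402,-.2195,.18),0)
E
```

```text
-0.08 0  
-0.03 28 [ 0.40356062 -0.35704219  0.07669214] 0.12414043301641046
0 125 [ 0.40505785 -0.36639283  0.11082331] 0.13248756598477368
A top [ 0.402  -0.2183] [0.045 0.045] 0.3 z 0.0509 bail [ 0.4017 -0.2167] 89.8 237 47 0.0876
B top [ 0.4208 -0.0942] [0.044 0.045] 26.7 z 0.0509 bail [ 0.4191 -0.092 ] 113.7 265 45 0.0833
C top [0.4129 0.0361] [0.045 0.045] 76.8 z 0.0512 bail [0.412  0.0363] 77.8 281 52 0.0841
t 8.8 tcp [ 0.408  -0.372   0.2138] gap 0.605 turn/5deg [3.2000e-02 8.0000e-03 2.0644e+01] shift/30mm after turn [-0.2  -5.08  1.13]
```

Emit:
play_rows([
  [[0,0,0],[0,0,-1],0.8],
  [[0,0,0],[0,0,-1],0.8],
  [[0,0,0],[0,0,-1],0.8],
  [[0,0,0],[0,0,-1],0.8],
  [[0,0,0],[0,0,-1],0.8],
  [[0,0,0],[0,0,-1],0.8],
  [[0,0,0],[0,0,-1],0.8],
  [[0,0,0],[0,0,-1],0.8],
  [[0,0,0],[0,0,-1],0.8],
  [[0,0,0],[0,0,-1],0.8],
  [[0,0,0],[0,0,-1],0.8],
  [[0,0,0],[0,0,-1],0.8],
])

```text
clock: 9.95
tcp_pos: [0.4066, -0.3709, 0.2107]
tool_rot: [0.144, 0.99, 0.001, -0.001]
ft_force: [0.6, -0.8, -0.6]
finger_gap: 0.8
grip_force: 0.0
```

Emit:
play_rows([
  [[0,0,0],[0,0,-1],1],
  [[0,0,0],[0,0,-1],1],
  [[0,0,0],[0,0,-1],1],
  [[0,0.5,0],[0,0,-0.36],1],
  [[0.1,1,0.2],[0,0,0],1],
  [[0.1,1,0.2],[0,0,0],1],
  [[0,1,0.2],[0,0,0],1],
  [[0,1,0.2],[0,0,0],1],
  [[0,0.5,0.3],[0,0,0],1],
  [[0,0,0],[0,0,0],1],
  [[0,0,0],[0,0,0],1],
  [[0,0,0],[0,0,0],1],
])

```text
clock: 11.15
tcp_pos: [0.4019, -0.2231, 0.18]
tool_rot: [0.001, 1.0, -0.0, 0.0]
ft_force: [0.1, 0.5, 0.8]
finger_gap: 1.004
grip_force: 0.0
```

```bash
python3 - <<'E'
from pl import *
from go import *
w=get_image("wrist");P=cloud(w)[0];save(w,"w3")
plugs(P,{"A":(.402,-.2195)})
go((.402,-.2195,.035),180);print(sense()["joints"].round(2))
E
```

```text
A top [ 0.4039 -0.2215] [0.044 0.044] 89.1 z 0.052 bail [ 0.4032 -0.2215] 89.2 3398 709 0.0838
t 11.2 tcp [ 0.402  -0.2231  0.18  ] gap 1.0 turn/5deg [-0.002  0.006 -0.022] shift/30mm after turn [-0.    0.12  4.83]
[ 1.1  -0.01 -0.64  1.98 -0.01  1.17  2.03]
```

View pics/w3.png

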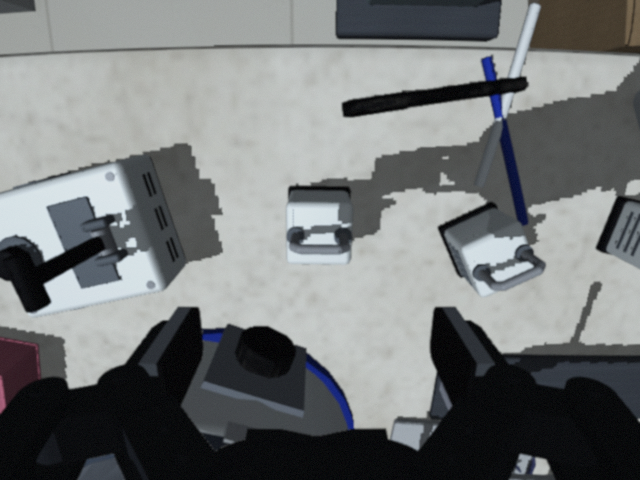

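The view shows white plug A at (320,225), between supply and plug B (490,250). The fit gives (0.4038,-0.2215) with top z 0.052, which is correct. Grasping it now.

Emit:
play_rows([
  [[-0.06,0.05,0.8],[0,0,0.18],1],
  [[0,0,1],[0,0,0],1],
  [[0,0,1],[0,0,0],1],
  [[0,0,1],[0,0,0],1],
  [[0,0,0.8],[0,0,0],1],
  [[0,0,0.23],[0,0,0],1],
  [[0,0,0],[0,0,0],1],
  [[0,0,0],[0,0,0],0.7],
  [[0,0,0],[0,0,0],0.4],
  [[0,0,0],[0,0,0],0.3],
  [[0,0,0],[0,0,0],0.3],
  [[0,0,0],[0,0,0],0.3],
])

```text
clock: 12.4
tcp_pos: [0.4048, -0.2209, 0.0362]
tool_rot: [0.008, 1.0, -0.001, 0.001]
ft_force: [-1.5, 0.5, 7.3]
finger_gap: 0.507
grip_force: 61.6
```

Emit:
play_rows([
  [[0,0,-0.5],[0,0,0],0.3],
  [[0,0,-1],[0,0,0],0.3],
  [[0,0,-1],[0,0,0],0.3],
  [[0,0,-1],[0,0,0],0.3],
  [[0,0,-0.2],[0,0,0],0.3],
  [[0,0,0],[0,0,0],0.3],
  [[0,0,0],[0,0,0],0.3],
])

```text
clock: 13.1
tcp_pos: [0.4028, -0.2197, 0.1447]
tool_rot: [0.008, 1.0, 0.0, -0.001]
ft_force: [-0.9, -0.3, -1.1]
finger_gap: 0.506
grip_force: 61.2
```

```bash
python3 - <<'E'
from go import *
from pl import *
go((.44,-.076,.145),177.5)
w=get_image("scene");P=cloud(w)[0]
plugs(P,{"B":(.4208,-.0944),"C":(.4113,.0365)})
w=get_image("side");P=cloud(w)[0]
s=sense();t=s["tcp_pos"]
for n in("wrist",):
    w=get_image(n);P=cloud(w)[0]
    q=P[(np.hypot(P[:,0]-t[0],P[:,1]-t[1])<.03)&(P[:,2]<t[2]+.06)&(P[:,2]>t[2]-.04)]
    b=q[(q[:,2]>t[2]+.03)&(abs(q[:,1]-t[1])<.02)];a=q[(abs(q[:,2]-t[2]-.017)<.005)&(abs(q[:,1]-t[1])<.02)]
    print("bail top",b[:,2].max()-t[2] if len(b) else '',len(b),b.mean(0)-t if len(b) else '',"blocktop",np.median(a[:,2])-t[2] if len(a) else '')
    save(w,"w4")
E
```

```text
t 13.1 tcp [ 0.4028 -0.2197  0.1447] gap 0.506 turn/5deg [ 0.01  -0.02   0.324] shift/30mm after turn [-1.03  4.84 -0.01]
B top [ 0.4209 -0.0945] [0.044 0.049] 25.9 z 0.0508 bail [ 0.4188 -0.0917] 115.1 255 45 0.0846
C top [0.4113 0.0367] [0.044 0.044] 76.5 z 0.0513 bail [0.412  0.0373] 79.1 281 55 0.0851
bail top 0.059998956565465666 8667 [-0.00920677 -0.00014942  0.0502863 ] blocktop 0.01586303100163633
```

Emit:
play_rows([
  [[-0.1,0.5,0],[0,0,0.32],0.3],
  [[-0.2,0.9,0],[0,0,0],0.3],
  [[-0.2,0.9,0],[0,0,0],0.3],
  [[-0.2,0.9,0],[0,0,0],0.3],
  [[-0.2,0.9,0],[0,0,0],0.3],
  [[-0.13,0.74,0],[0,0,0],0.3],
  [[0,0,0],[0,0,0],0.3],
  [[0,0,0],[0,0,0],0.3],
  [[0,0,0],[0,0,0],0.3],
])

```text
clock: 14.15
tcp_pos: [0.4399, -0.0772, 0.1454]
tool_rot: [0.022, 1.0, 0.0, -0.001]
ft_force: [0.1, -0.2, -1.5]
finger_gap: 0.507
grip_force: 61.3
```

```bash
python3 - <<'E'
from go import *
go((.44,-.076,.144),177.5)
for n in("wrist","scene","side"):
    w=get_image(n);P=cloud(w)[0]
    if n!="side": save(w,n+"5")
    for c in((.49,-.075),(.494,0),(.496,.074)):
        q=P[(abs(P[:,1]-c[1])<.015)&(P[:,0]>.47)&(P[:,0]<.535)&(P[:,2]>.155)&(P[:,2]<.19)]
        if len(q)<10: print(n,c,len(q));continue
        h=P[(abs(P[:,1]-c[1])<.015)&(P[:,0]<q[:,0].min()+.009)&(P[:,0]>.47)&(P[:,2]>.155)&(P[:,2]<.19)]
        print(n,c,len(q),"xmin",q[:,0].min().round(4),"tip y",((h[:,1].min()+h[:,1].max())/2).round(4),"ztop",h[:,2].max().round(4),"y all",np.median(q[:,1]).round(4))
s=sense()
f=cv2.imread("pics/scene5.png")[190:290,270:390];cv2.imwrite("pics/c5.png",np.hstack([cv2.resize(f,(480,400),interpolation=cv2.INTER_CUBIC),cv2.resize(cv2.imread("pics/wrist5.png"),(320,240)).copy() if 0 else np.zeros((400,1,3),np.uint8)]))
E
```

```text
t 14.2 tcp [ 0.4399 -0.0772  0.1454] gap 0.507 turn/5deg [ 0.002 -0.012 -0.01 ] shift/30mm after turn [-0.    0.04  0.05]
wrist (0.49, -0.075) 0
wrist (0.494, 0) 0
wrist (0.496, 0.074) 0
scene (0.49, -0.075) 57 xmin 0.4855 tip y -0.0729 ztop 0.1799 y all -0.0731
scene (0.494, 0) 61 xmin 0.4873 tip y 0.0023 ztop 0.1797 y all 0.0018
scene (0.496, 0.074) 61 xmin 0.4909 tip y 0.0764 ztop 0.1787 y all 0.0769
side (0.49, -0.075) 40 xmin 0.4921 tip y -0.0748 ztop 0.1843 y all -0.0763
side (0.494, 0) 50 xmin 0.4869 tip y -0.0005 ztop 0.1814 y all -0.0013
side (0.496, 0.074) 50 xmin 0.492 tip y 0.0742 ztop 0.1812 y all 0.0742
```

View pics/wrist5.png

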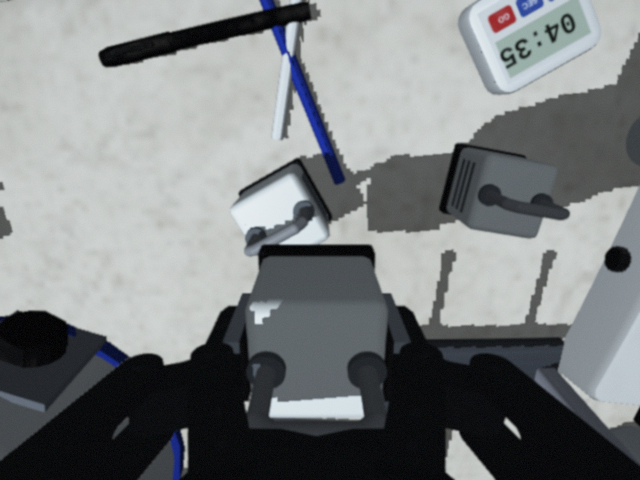

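Emit:
play_rows([
  [[0,0.12,0.03],[0,0,0],0.3],
  [[-0.4,0,0],[0,0,0],0.3],
  [[-0.5,0,0],[0,0,0],0.3],
  [[-0.4,0,0],[0,0,0],0.3],
  [[-0.3,0,0],[0,0,0],0.3],
  [[-0.13,0,0],[0,0,0],0.3],
  [[0,0,0],[0,0,0],0.3],
  [[0,0,0],[0,0,0],0.3],
])

```text
clock: 15.1
tcp_pos: [0.492, -0.0748, 0.1448]
tool_rot: [0.022, 1.0, -0.0, -0.0]
ft_force: [-0.5, 0.4, -1.0]
finger_gap: 0.507
grip_force: 61.3
```

```bash
python3 - <<'E'
from go import *
print(sense()["ft_force"])
go((.515,-.0765,.135),177.5)
f=get_image("scene")["frame"][190:280,280:380];g=get_image("side")["frame"][180:270,280:380]
cv2.imwrite("pics/c6.png",np.hstack([cv2.resize(x,(400,360),interpolation=cv2.INTER_CUBIC) for x in(f,g)]))
E
```

```text
[-0.51498426  0.39273654 -1.04991141]
t 15.1 tcp [ 0.492  -0.0748  0.1448] gap 0.507 turn/5deg [-0.    -0.01   0.006] shift/30mm after turn [-0.77 -0.02  0.33]
```

View pics/c6.png

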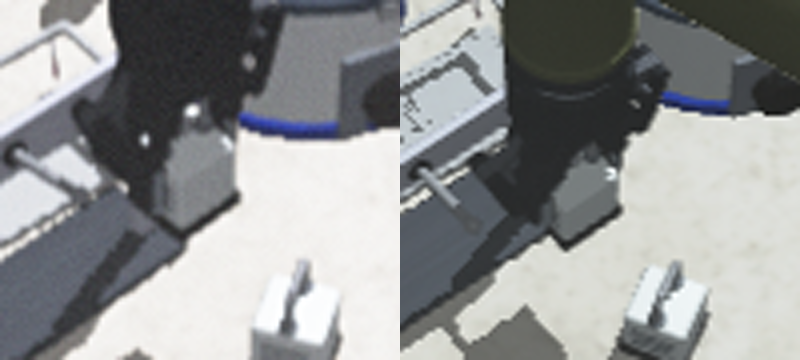

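The crop shows the bright ball tip inside the bail at (190,110) on the left and (610,175) on the right. There is no contact force, so I'll continue in and down.

Emit:
play_rows([
  [[-0.2,0,0.08],[0,0,0],0.3],
  [[-0.2,0,0.08],[0,0,0],0.3],
  [[-0.2,0,0.08],[0,0,0],0.3],
  [[-0.17,0,0.08],[0,0,0],0.3],
  [[0,0,0],[0,0,0],0.3],
  [[0,0,0],[0,0,0],0.3],
  [[0,0,0.05],[0,0,0],0.3],
  [[0,0,0.05],[0,0,0],0.3],
  [[0,0,0.03],[0,0,0],0.3],
  [[0,0,0],[0,0,0],0.3],
])

```text
clock: 16.2
tcp_pos: [0.5154, -0.076, 0.1314]
tool_rot: [0.022, 1.0, -0.0, -0.0]
ft_force: [0.3, 0.8, -1.0]
finger_gap: 0.508
grip_force: 61.3
```

```bash
python3 - <<'E'
from go import *
print(sense()["ft_force"])
go((.515,-.0765,.130),177.5)
E
```

```text
[ 0.26646714  0.78168013 -0.97802109]
t 16.2 tcp [ 0.5154 -0.076   0.1314] gap 0.508 turn/5deg [-0.002 -0.002  0.004] shift/30mm after turn [ 0.01 -0.02  0.05]
```

Emit:
play_rows([
  [[0,0,0.04],[0,0,0],0.3],
  [[0,0,0.02],[0,0,0],0.3],
  [[0,0,0],[0,0,0],0.3],
])

```text
clock: 16.5
tcp_pos: [0.5157, -0.076, 0.1305]
tool_rot: [0.022, 1.0, -0.0, 0.0]
ft_force: [-2.7, 0.2, 6.2]
finger_gap: 0.508
grip_force: 62.0
```

Emit:
play_rows([
  [[0,0,-0.02],[0,0,0],0.3],
  [[0,0,0],[0,0,0],0.55],
  [[0,0,0],[0,0,0],0.6],
  [[0,0,0],[0,0,0],0.64],
  [[0,0,0],[0,0,0],0.64],
  [[0,0,-0.3],[0,0,0],0.64],
  [[0,0,-0.5],[0,0,0],0.64],
  [[0,0,-1],[0,0,0],0.64],
  [[0,0,-1],[0,0,0],0.64],
  [[0,0,-0.5],[0,0,0],0.64],
  [[0,0,0],[0,0,0],0.64],
])

```text
clock: 17.6
tcp_pos: [0.5172, -0.076, 0.2322]
tool_rot: [0.022, 1.0, -0.001, 0.003]
ft_force: [0.7, -0.4, 0.2]
finger_gap: 0.64
grip_force: 0.0
```

```bash
python3 - <<'E'
from go import *
from pl import *
go((.4215,-.0955,.18),205)
w=get_image("scene");P=cloud(w)[0];plugs(P,{"B":(.4208,-.0944),"C":(.4113,.0365)})
q=P[(abs(P[:,0]-.515)<.04)&(abs(P[:,1]+.076)<.04)&(P[:,2]>.08)&(P[:,2]<.2)];print("hang",len(q),q.min(0),q.max(0))
b=P[(abs(P[:,0]-.515)<.04)&(abs(P[:,1]+.076)<.04)&(P[:,2]>.181)&(P[:,2]<.195)];print(b)
f=w["frame"][170:290,260:420];cv2.imwrite("pics/c7.png",cv2.resize(f,(640,480),interpolation=cv2.INTER_CUBIC))
E
```

```text
t 17.6 tcp [ 0.5172 -0.076   0.2322] gap 0.64 turn/5deg [-0.036  0.052 -5.496] shift/30mm after turn [3.16 0.76 1.74]
B top [ 0.421  -0.0936] [0.044 0.045] 29.9 z 0.0513 bail [ 0.4192 -0.0921] 114.7 262 45 0.0846
C top [0.4111 0.036 ] [0.045 0.045] 76.8 z 0.0512 bail [0.4123 0.0371] 78.4 282 54 0.0841
hang 1019 [ 0.48337771 -0.11389758  0.08859127] [ 0.55450526 -0.03604433  0.18088211]
[]
```

View pics/c7.png

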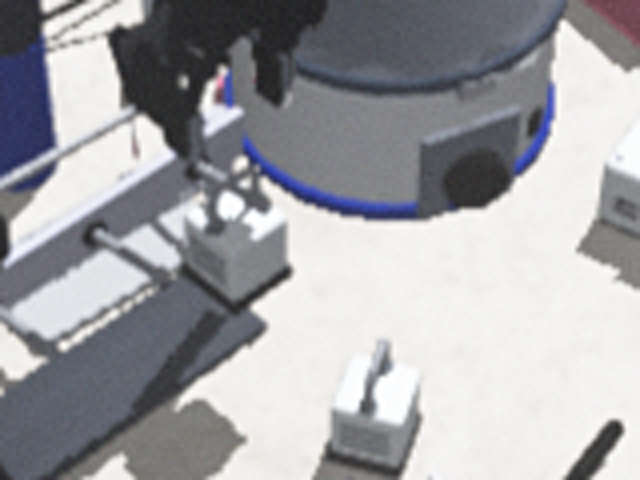

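Emit:
play_rows([
  [[0,0,0],[0,0,-0.95],0.64],
  [[0,0,0],[0,0,-0.95],0.64],
  [[0,0,0],[0,0,-0.95],0.64],
  [[0,0,0],[0,0,-0.95],0.64],
  [[0,0,0],[0,0,-0.95],0.64],
  [[0.3,0,0],[0,0,-0.95],0.64],
  [[0.8,0.2,0],[0,0,0],0.8],
  [[0.8,0.2,0],[0,0,0],1],
  [[0.8,0.2,0.4],[0,0,0],1],
  [[0.5,0.2,0.6],[0,0,0],1],
  [[0,0,0.4],[0,0,0],1],
  [[0,0,0],[0,0,0],1],
])

```text
clock: 18.85
tcp_pos: [0.4171, -0.0954, 0.185]
tool_rot: [-0.225, 0.974, 0.001, -0.002]
ft_force: [0.9, 0.4, -0.1]
finger_gap: 1.001
grip_force: 0.0
```

```bash
python3 - <<'E'
from go import *
from pl import *
w=get_image("wrist");P=cloud(w)[0];plugs(P,{"B":(.4215,-.096),"C":(.4125,.035)})
go((.4215,-.0965,.036),206);print(sense()["joints"].round(2))
save(w,"w8")
E
```

```text
B top [ 0.423  -0.0976] [0.044 0.044] 26.8 z 0.052 bail [ 0.4224 -0.0977] -63.4 3281 674 0.0835
C top [0.414  0.0336] [0.045 0.043] 79.2 z 0.052 bail [0.4131 0.0287] 79.3 2522 546 0.0835
t 18.9 tcp [ 0.4183 -0.0953  0.1863] gap 1.002 turn/5deg [ 0.022 -0.008  0.01 ] shift/30mm after turn [-0.08 -0.08  5.01]
[ 1.04 -0.11 -0.82  2.03 -0.09  1.19  2.28]
```

Emit:
play_rows([
  [[0,0,0.5],[0,0,-0.15],1],
  [[0,0,1],[0,0,0],1],
  [[0,0,0.5],[0,0,0],1],
  [[0,0,0],[0,0,0],1],
  [[0,0,0],[0,0,0],1],
  [[0,0,0],[0,0,0],1],
])

```text
clock: 19.5
tcp_pos: [0.4198, -0.0958, 0.1285]
tool_rot: [-0.232, 0.973, -0.0, 0.001]
ft_force: [-0.4, 0.0, -0.7]
finger_gap: 1.0
grip_force: 0.0
```

```bash
python3 - <<'E'
from go import *
go((.423,-.0977,.036),206.7)
E
```

```text
t 19.5 tcp [ 0.4198 -0.0958  0.1285] gap 1.0 turn/5deg [-0.014  0.02   0.018] shift/30mm after turn [-0.07 -0.1   3.08]
```

Emit:
play_rows([
  [[-0.07,-0.1,0.5],[0,0,0],1],
  [[0,0,1],[0,0,0],1],
  [[0,0,1],[0,0,0],1],
  [[0,0,0.58],[0,0,0],1],
  [[0,0,0],[0,0,0],1],
  [[0,0,0],[0,0,0],0.7],
  [[0,0,0],[0,0,0],0.4],
  [[0,0,0],[0,0,0],0.3],
  [[0,0,0],[0,0,0],0.3],
  [[0,0,0],[0,0,0],0.3],
])

```text
clock: 20.5
tcp_pos: [0.4231, -0.0981, 0.0364]
tool_rot: [-0.231, 0.973, -0.001, 0.001]
ft_force: [-0.2, -0.1, 8.4]
finger_gap: 0.506
grip_force: 61.8
```

Emit:
play_rows([
  [[0,0,-0.5],[0,0,0],0.3],
  [[0,0,-1],[0,0,0],0.3],
  [[0,0,-1],[0,0,0],0.3],
  [[0,0,-1],[0,0,0],0.3],
  [[0,0,-0.15],[0,0,0],0.3],
  [[0,0,0],[0,0,0],0.3],
  [[0,0,0],[0,0,0],0.3],
])

```text
clock: 21.2
tcp_pos: [0.4207, -0.0974, 0.1433]
tool_rot: [-0.231, 0.973, 0.0, -0.001]
ft_force: [0.1, 1.6, -1.5]
finger_gap: 0.511
grip_force: 61.4
```

```bash
python3 - <<'E'
from go import *
from pl import *
go((.430,0.002,.145),177.5)
s=sense();t=s["tcp_pos"];w=get_image("wrist");P=cloud(w)[0]
a=P[(np.hypot(P[:,0]-t[0],P[:,1]-t[1])<.03)&(abs(P[:,2]-t[2]-.017)<.005)];print("blocktop-tcp",np.median(a[:,2])-t[2])
plugs(cloud(get_image("side"))[0],{"C":(.4137,.0337)})
E
```

```text
t 21.2 tcp [ 0.4207 -0.0974  0.1433] gap 0.511 turn/5deg [ 0.008 -0.02   5.854] shift/30mm after turn [-0.16  3.32 -0.06]
blocktop-tcp 0.015750660099980995
C top [0.413  0.0336] [0.044 0.046] 78.5 z 0.0526 bail [0.4129 0.0332] 78.1 222 41 0.0875
```

Emit:
play_rows([
  [[0,0,0],[0,0,0.98],0.3],
  [[0,0,0],[0,0,0.98],0.3],
  [[0,0,0],[0,0,0.98],0.3],
  [[0,0,0],[0,0,0.98],0.3],
  [[0,0,0],[0,0,0.98],0.3],
  [[0,0.4,-0.05],[0,0,0.95],0.3],
  [[0,0.9,0],[0,0,0],0.3],
  [[-0.1,0.9,0],[0,0,0],0.3],
  [[-0.1,0.8,0],[0,0,0],0.3],
  [[0,0.3,0],[0,0,0],0.3],
  [[0,0,0],[0,0,0],0.3],
  [[0,0,0],[0,0,0],0.3],
])

```text
clock: 22.5
tcp_pos: [0.4305, 0.0001, 0.1454]
tool_rot: [0.022, 1.0, -0.0, -0.001]
ft_force: [-0.4, -0.1, -1.1]
finger_gap: 0.504
grip_force: 61.4
```

```bash
python3 - <<'E'
from go import *
go((.495,-.0003,.1445),177.5)
E
```

```text
t 22.5 tcp [4.305e-01 1.000e-04 1.454e-01] gap 0.504 turn/5deg [-0.002 -0.014 -0.004] shift/30mm after turn [-2.15  0.08  0.03]
```

Emit:
play_rows([
  [[0,0.08,0.03],[0,0,0],0.3],
  [[-0.4,0,0],[0,0,0],0.3],
  [[-0.5,0,0],[0,0,0],0.3],
  [[-0.5,0,0],[0,0,0],0.3],
  [[-0.4,0,0],[0,0,0],0.3],
  [[-0.25,0,0],[0,0,0],0.3],
  [[-0.1,0,0],[0,0,0],0.3],
  [[0,0,0],[0,0,0],0.3],
  [[0,0,0],[0,0,0],0.3],
])

```text
clock: 23.4
tcp_pos: [0.495, 0.0006, 0.1449]
tool_rot: [0.022, 1.0, -0.0, -0.0]
ft_force: [-0.2, -0.1, -1.7]
finger_gap: 0.508
grip_force: 61.5
```

```bash
python3 - <<'E'
from go import *
print(sense()["ft_force"])
go((.518,-.0013,.135),177.5)
f=get_image("scene")["frame"][190:280,260:360];g=get_image("side")["frame"][190:280,260:360]
cv2.imwrite("pics/c9.png",np.hstack([cv2.resize(x,(400,360),interpolation=cv2.INTER_CUBIC) for x in(f,g)]))
E
```

```text
[-0.20916674 -0.08270489 -1.71350777]
t 23.4 tcp [0.495  0.0006 0.1449] gap 0.508 turn/5deg [-0.006 -0.008  0.004] shift/30mm after turn [-0.77 -0.03  0.33]
```

View pics/c9.png

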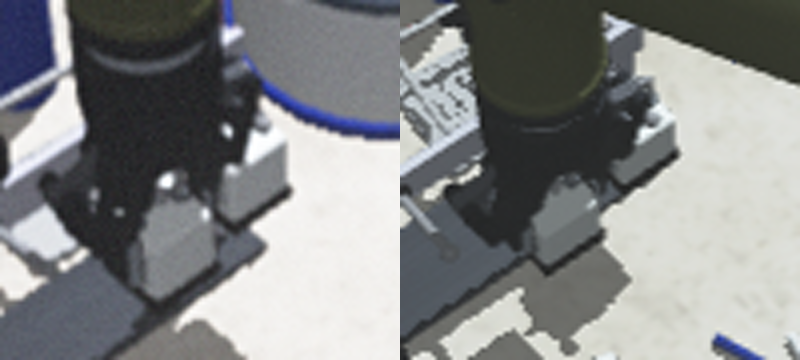

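The ball tip shows inside the bail at (175,182), again with no contact force. Continuing.

Emit:
play_rows([
  [[-0.2,0,0.08],[0,0,0],0.3],
  [[-0.2,0,0.08],[0,0,0],0.3],
  [[-0.2,0,0.08],[0,0,0],0.3],
  [[-0.17,0,0.08],[0,0,0],0.3],
  [[0,0,0.04],[0,0,0],0.3],
  [[0,0,0.05],[0,0,0],0.3],
  [[0,0,0.05],[0,0,0],0.3],
  [[0,0,0],[0,0,0],0.3],
  [[0,0,0],[0,0,0],0.3],
])

```text
clock: 24.4
tcp_pos: [0.5185, -0.0003, 0.1313]
tool_rot: [0.022, 1.0, -0.0, 0.0]
ft_force: [0.3, 0.2, -2.2]
finger_gap: 0.507
grip_force: 61.6
```

Emit:
play_rows([
  [[0,0,0.04],[0,0,0],0.3],
  [[0,0,0.01],[0,0,0],0.3],
  [[0,0,0],[0,0,0],0.3],
])

```text
clock: 24.7
tcp_pos: [0.5187, -0.0003, 0.1305]
tool_rot: [0.022, 1.0, -0.0, 0.0]
ft_force: [-3.1, 0.1, 5.4]
finger_gap: 0.508
grip_force: 62.4
```

Emit:
play_rows([
  [[0,0,-0.02],[0,0,0],0.3],
  [[0,0,0],[0,0,0],0.55],
  [[0,0,0],[0,0,0],0.6],
  [[0,0,0],[0,0,0],0.63],
  [[0,0,0],[0,0,0],0.63],
  [[0,0,-0.3],[0,0,0],0.63],
  [[0,0,-0.5],[0,0,0],0.63],
  [[0,0,-1],[0,0,0],0.63],
  [[0,0,-1],[0,0,0],0.63],
  [[0,0,-0.5],[0,0,0],0.63],
  [[0,0,0],[0,0,0.85],0.63],
  [[0,0,0],[0,0,0.85],0.63],
])

```text
clock: 25.9
tcp_pos: [0.519, -0.0004, 0.2305]
tool_rot: [0.097, 0.995, -0.0, 0.001]
ft_force: [0.5, -0.5, -0.6]
finger_gap: 0.628
grip_force: 0.0
```

```bash
python3 - <<'E'
from go import *
from pl import *
P=cloud(get_image("side"))[0];plugs(P,{"C":(.4137,.0337)})
P2=cloud(get_image("scene"))[0]
for c in((.515,-.076),(.518,0)):
    for Q in(P,P2):
        q=Q[(abs(Q[:,0]-c[0])<.02)&(abs(Q[:,1]-c[1])<.02)&(Q[:,2]>.12)&(Q[:,2]<.2)];print(c,len(q),np.median(q[:,2]),q[:,2].max())
go((.4138,.0335,.19),169)
E
```

```text
C top [0.4137 0.034 ] [0.044 0.045] 79.4 z 0.0526 bail [0.4133 0.034 ] 78.1 230 41 0.087
(0.515, -0.076) 263 0.1495659858339386 0.18044504513016715
(0.515, -0.076) 258 0.14822298227898884 0.18039575707862168
(0.518, 0) 280 0.14914132665007773 0.1818014019035921
(0.518, 0) 289 0.14717317485588657 0.17715940161485366
t 26.0 tcp [ 5.186e-01 -3.000e-04  2.297e-01] gap 0.625 turn/5deg [-0.006  0.006  0.   ] shift/30mm after turn [3.65 0.44 1.32]
```

Both plugs are hanging. Next is plug C, which is close to the inner reach limit.

Emit:
play_rows([
  [[0.5,0,0],[0,0,0],0.63],
  [[0.9,0.1,0],[0,0,0],0.7],
  [[0.9,0.1,0],[0,0,0],0.8],
  [[0.9,0.1,0.4],[0,0,0],1],
  [[0.45,0.14,0.5],[0,0,0],1],
  [[0,0,0.42],[0,0,0],1],
  [[0,0,0],[0,0,0],1],
  [[0,0,0],[0,0,0],1],
  [[0,0,0],[0,0,0],1],
])

```text
clock: 26.9
tcp_pos: [0.4147, 0.0335, 0.1903]
tool_rot: [0.096, 0.995, 0.001, 0.0]
ft_force: [-0.6, 0.5, -0.5]
finger_gap: 1.0
grip_force: 0.0
```

```bash
python3 - <<'E'
from go import *
from pl import *
w=get_image("wrist");P=cloud(w)[0];plugs(P,{"C":(.4138,.0335)})
go((.414,.0335,.036),169);print(sense()["joints"].round(2))
# neighbours of C
q=P[(np.hypot(P[:,0]-.414,P[:,1]-.0335)<.09)&(np.hypot(P[:,0]-.414,P[:,1]-.0335)>.04)&(P[:,2]>.02)&(P[:,2]<.12)];print(len(q),q.mean(0) if len(q) else '', q.min(0) if len(q) else '')
E
```

```text
C top [0.4147 0.0346] [0.044 0.044] 78.4 z 0.052 bail [0.4138 0.0345] -101.5 3202 657 0.0837
t 26.9 tcp [0.4146 0.0335 0.1902] gap 1.001 turn/5deg [0.016 0.006 0.006] shift/30mm after turn [ 0.02 -0.    5.14]
[ 0.97 -0.2  -0.99  2.05 -0.18  1.21  1.43]
1131 [0.48787359 0.0131045  0.10225842] [ 0.32468754 -0.00481176  0.02000242]
```

```bash
python3 - <<'E'
from h import *
import pickle
a=pickle.load(open("a.pkl","rb"))
P=np.vstack([cloud(a["scene"])[0],cloud(a["side"])[0]])
H=np.zeros((14,16))
for i in range(14):
    for j in range(16):
        x=.36+.015*i;y=.03+.01*j
        q=P[(abs(P[:,0]-x)<.0075)&(abs(P[:,1]-y)<.005)];H[i,j]=round(1000*q[:,2].max()) if len(q) else -1
print("y",[round(.03+.01*j,2) for j in range(16)])
for i in range(14):print(round(.36+.015*i,3),H[i].astype(int))
E
```

```text
y [0.03, 0.04, 0.05, 0.06, 0.07, 0.08, 0.09, 0.1, 0.11, 0.12, 0.13, 0.14, 0.15, 0.16, 0.17, 0.18]
0.36 [ 5 21 20  6  9  8  6  8  9  8  7 47 52 56 53  4]
0.375 [  7   6   5   7   5   8   5   9  11   6  51  56  55  56  55 410]
0.39 [ 60  55  57  54   5   7   5   6   9   5  55  55  55 424 422 417]
0.405 [ 89  84  81  57   6   6   7   9   9   8  50 137 140 428 433 432]
0.42 [ 89  89  87  55   8   5   8   7   8   7   8 141 139 425 429 432]
0.435 [ 57  56  63  23   8   7   8   8   7   5 141 141 380 391 410 391]
0.45 [  5  12   9   7   8   5   7  10   9   4 145 342 356 386 389 387]
0.465 [  4   9   7   6   6  12   8   6   5   3 139 345 364 365 366 366]
0.48 [  9   7   7   7   6   6   7   6   7 136 139 359 366 368 370 367]
0.495 [  9   9   8  10 181 181   7   9   7 138 140 361 368 368 368 370]
0.51 [  7   7   8   7 179 177   5   8  -1 137 136 349 358 358 362 363]
0.525 [  7   7  10   8 175 175   6   5  -1  -1  -1  -1  46  -1 136 350]
0.54 [ 19  15  13  17 171 168  15  14  -1  -1  -1  -1  -1  -1 118  -1]
0.555 [183 187 181 186 184 184 182 185 184  -1  -1  -1  -1  -1  -1  -1]
```

Emit:
play_rows([
  [[0,0.03,0.8],[0,0,0.1],1],
  [[0,0,1],[0,0,0],1],
  [[0,0,1],[0,0,0],1],
  [[0,0,1],[0,0,0],1],
  [[0,0,0.3],[0,0,0],1],
  [[0,0,0],[0,0,0],1],
  [[0,0,0],[0,0,0],1],
])

```text
clock: 27.65
tcp_pos: [0.4146, 0.0347, 0.0672]
tool_rot: [0.1, 0.995, 0.001, 0.0]
ft_force: [-0.1, 0.4, 0.5]
finger_gap: 1.0
grip_force: 0.0
```

```bash
python3 - <<'E'
from go import *
import pickle
go((.4145,.0345,.036),168.5);print(sense()["joints"].round(2),sense()["ft_force"])
a=pickle.load(open("a.pkl","rb"))
for n in("scene","side"):
    P=cloud(a[n])[0]
    for z0,z1 in((.09,.128),(.128,.15),(.16,.3),(.3,.45)):
        for x0,x1 in((.43,.47),(.47,.5),(.5,.53),(.53,.57)):
            q=P[(P[:,2]>z0)&(P[:,2]<z1)&(P[:,1]>.085)&(P[:,1]<.25)&(P[:,0]>x0)&(P[:,0]<x1)]
            if len(q)>5: print(n,z0,x0,len(q),np.sort(q[:,1])[3].round(4))
E
```

```text
t 27.6 tcp [0.4146 0.0347 0.0672] gap 1.0 turn/5deg [0.016 0.004 0.004] shift/30mm after turn [ 0.   -0.01  1.04]
[ 0.96  0.1  -1.12  2.18  0.11  0.92  1.15] [-0.10511088  0.4078142   0.4648718 ]
scene 0.09 0.47 104 0.1796
scene 0.09 0.53 135 0.0944
scene 0.128 0.43 939 0.1302
scene 0.128 0.47 660 0.1243
scene 0.128 0.5 396 0.1219
scene 0.128 0.53 102 0.1954
scene 0.16 0.43 439 0.177
scene 0.16 0.47 173 0.1922
scene 0.16 0.53 48 0.2012
scene 0.3 0.43 1006 0.1624
scene 0.3 0.47 704 0.1465
scene 0.3 0.5 207 0.1573
side 0.09 0.43 16 0.1783
side 0.09 0.47 81 0.179
side 0.09 0.53 30 0.092
side 0.128 0.43 752 0.1281
side 0.128 0.47 460 0.1239
side 0.128 0.5 149 0.2158
side 0.128 0.53 39 0.0909
side 0.16 0.43 82 0.1781
side 0.16 0.47 49 0.2125
side 0.16 0.53 69 0.087
side 0.3 0.43 633 0.1426
side 0.3 0.47 650 0.1443
side 0.3 0.5 247 0.146
```

Emit:
play_rows([
  [[0,0,0.6],[0,0,0],1],
  [[0,0,0.44],[0,0,0],1],
  [[0,0,0],[0,0,0],1],
  [[0,0,0],[0,0,0],0.7],
  [[0,0,0],[0,0,0],0.4],
  [[0,0,0],[0,0,0],0.3],
  [[0,0,0],[0,0,0],0.3],
  [[0,0,0],[0,0,0],0.3],
  [[0,0,0],[0,0,0],0.3],
])

```text
clock: 28.55
tcp_pos: [0.4149, 0.0343, 0.0365]
tool_rot: [0.1, 0.995, -0.0, 0.001]
ft_force: [-0.8, -0.5, 7.3]
finger_gap: 0.509
grip_force: 61.7
```

Emit:
play_rows([
  [[0,0,-0.5],[0,0,0],0.3],
  [[0,0,-1],[0,0,0],0.3],
  [[0,0,-1],[0,0,0],0.3],
  [[0,0,-0.9],[0,0,0],0.3],
  [[0,0,-0.2],[0,0,0],0.3],
  [[0,0,0],[0,0,0],0.3],
  [[0,0,0],[0,0,0],0.3],
])

```text
clock: 29.25
tcp_pos: [0.4129, 0.0342, 0.1424]
tool_rot: [0.1, 0.995, -0.0, -0.001]
ft_force: [-0.5, -0.4, -2.0]
finger_gap: 0.505
grip_force: 61.6
```

```bash
python3 - <<'E'
from go import *
go((.435,.074,.1445),177.5)
s=sense();t=s["tcp_pos"];print(s["joints"].round(2));w=get_image("wrist");P=cloud(w)[0]
a=P[(np.hypot(P[:,0]-t[0],P[:,1]-t[1])<.03)&(abs(P[:,2]-t[2]-.017)<.005)];print("blocktop-tcp",np.median(a[:,2])-t[2])
E
```

```text
t 29.2 tcp [0.4129 0.0342 0.1424] gap 0.505 turn/5deg [-0.004 -0.02  -1.796] shift/30mm after turn [-0.68  1.36 -0.07]
[ 1.06 -0.13 -1.12  2.11 -0.13  1.1   1.37]
blocktop-tcp 0.015591452881679013
```

Emit:
play_rows([
  [[0,0,0],[0,0,-0.9],0.3],
  [[0,0,0],[0,0,-0.9],0.3],
  [[-0.2,0.4,-0.07],[0,0,0],0.3],
  [[-0.3,0.6,0],[0,0,0],0.3],
  [[-0.18,0.38,0],[0,0,0],0.3],
  [[0,0,0],[0,0,0],0.3],
  [[0,0,0],[0,0,0],0.3],
  [[0,0,0],[0,0,0],0.3],
])

```text
clock: 30.1
tcp_pos: [0.4352, 0.0742, 0.1448]
tool_rot: [0.022, 1.0, -0.0, -0.001]
ft_force: [0.4, 0.2, -1.4]
finger_gap: 0.512
grip_force: 61.7
```

```bash
python3 - <<'E'
from go import *
go((.498,.072,.1445),177.5);print(sense()["ft_force"])
E
```

```text
t 30.1 tcp [0.4352 0.0742 0.1448] gap 0.512 turn/5deg [-0.    -0.02  -0.004] shift/30mm after turn [-2.1   0.02  0.01]
[ 0.35167745  0.15835243 -1.36451609]
```

Emit:
play_rows([
  [[-0.2,0.02,0],[0,0,0],0.3],
  [[-0.4,0,0],[0,0,0],0.3],
  [[-0.4,0,0],[0,0,0],0.3],
  [[-0.4,0,0],[0,0,0],0.3],
  [[-0.4,0,0],[0,0,0],0.3],
  [[-0.2,0,0],[0,0,0],0.3],
  [[-0.1,0,0],[0,0,0],0.3],
  [[0,0,0],[0,0,0],0.3],
  [[0,0,0],[0,0,0],0.3],
])

```text
clock: 31.0
tcp_pos: [0.4984, 0.0727, 0.1455]
tool_rot: [0.022, 1.0, -0.0, -0.0]
ft_force: [0.6, -0.7, -2.1]
finger_gap: 0.506
grip_force: 61.7
```

```bash
python3 - <<'E'
from go import *
print(sense()["ft_force"])
go((.521,.071,.135),177.5)
f=get_image("scene")["frame"][210:300,240:340];g=get_image("side")["frame"][200:290,240:340]
cv2.imwrite("pics/c10.png",np.hstack([cv2.resize(x,(400,360),interpolation=cv2.INTER_CUBIC) for x in(f,g)]))
E
```

```text
[ 0.63526014 -0.74299801 -2.07193149]
t 31.0 tcp [0.4984 0.0727 0.1455] gap 0.506 turn/5deg [-0.008 -0.006  0.008] shift/30mm after turn [-0.76 -0.02  0.35]
```

View pics/c10.png

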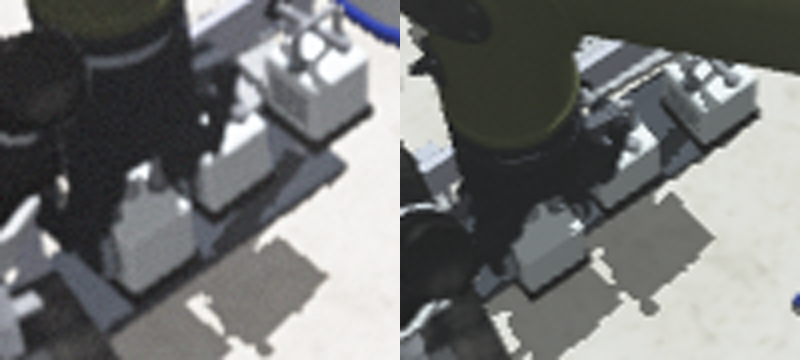

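Two plugs hang on the right and plug C is at the third peg, with the ball within the bail near (150,172). No side force. Going in and down.

Emit:
play_rows([
  [[-0.2,0,0.09],[0,0,0],0.3],
  [[-0.2,0,0.09],[0,0,0],0.3],
  [[-0.2,0,0.09],[0,0,0],0.3],
  [[-0.16,0,0.08],[0,0,0],0.3],
  [[0,0,0.04],[0,0,0],0.3],
  [[0,0,0.05],[0,0,0],0.3],
  [[0,0,0.03],[0,0,0],0.3],
  [[0,0,0],[0,0,0],0.3],
  [[0,0,0],[0,0,0],0.3],
])

```text
clock: 32.0
tcp_pos: [0.5216, 0.0718, 0.1316]
tool_rot: [0.022, 1.0, -0.0, 0.0]
ft_force: [0.4, 0.1, -2.1]
finger_gap: 0.507
grip_force: 61.7
```

Emit:
play_rows([
  [[0,0,0.03],[0,0,0],0.3],
  [[0,0,0.01],[0,0,0],0.3],
  [[0,0,0],[0,0,0],0.3],
])

```text
clock: 32.3
tcp_pos: [0.5219, 0.0718, 0.1309]
tool_rot: [0.022, 1.0, -0.0, 0.0]
ft_force: [-2.9, -0.2, 4.6]
finger_gap: 0.508
grip_force: 62.3
```

Emit:
play_rows([
  [[0,0,-0.02],[0,0,0],0.3],
  [[0,0,0],[0,0,0],0.53],
  [[0,0,0],[0,0,0],0.56],
  [[0,0,0],[0,0,0],0.58],
  [[0,0,0],[0,0,0],0.58],
  [[0,0,0],[0,0,0],0.58],
  [[0,0,-0.3],[0,0,0],0.58],
  [[0,0,-0.5],[0,0,0],0.58],
  [[0,0,-0.8],[0,0,0],0.58],
  [[0,0,-1],[0,0,0],0.58],
  [[0,0,-0.6],[0,0,0],0.58],
  [[0,0,0],[0,0,0],0.58],
])

```text
clock: 33.5
tcp_pos: [0.5236, 0.0726, 0.2307]
tool_rot: [0.022, 1.0, -0.0, 0.003]
ft_force: [-0.1, 0.3, 0.0]
finger_gap: 0.581
grip_force: 0.0
```

Emit:
play_rows([
  [[0.5,0,0],[0,0,0],0.58],
  [[0.8,-0.5,0],[0,0,0],0.58],
  [[0.8,-1,0],[0,0,0],0.58],
  [[0.8,-1,0],[0,0,0],0.58],
  [[0,-1,0],[0,0,0],0.58],
  [[0,-1,0],[0,0,0],0.58],
  [[0,-1,0],[0,0,0],0.58],
  [[0,-1,0],[0,0,0],0.58],
  [[0,-0.5,0],[0,0,0],0.58],
  [[0,0,0],[0,0,0],0.58],
  [[0,0,0],[0,0,0],0.58],
  [[0,0,0],[0,0,0],0.58],
])

```text
clock: 34.7
tcp_pos: [0.4261, -0.1324, 0.2269]
tool_rot: [0.02, 1.0, 0.0, -0.0]
ft_force: [-0.7, 0.9, -0.6]
finger_gap: 0.584
grip_force: 0.0
```

```bash
python3 - <<'E'
from go import *
w=get_image("scene");f=w["frame"][170:390,240:480]
cv2.imwrite("pics/c11.png",cv2.resize(f,(654,600),interpolation=cv2.INTER_CUBIC))
E
```

```text
(no output)
```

View pics/c11.png

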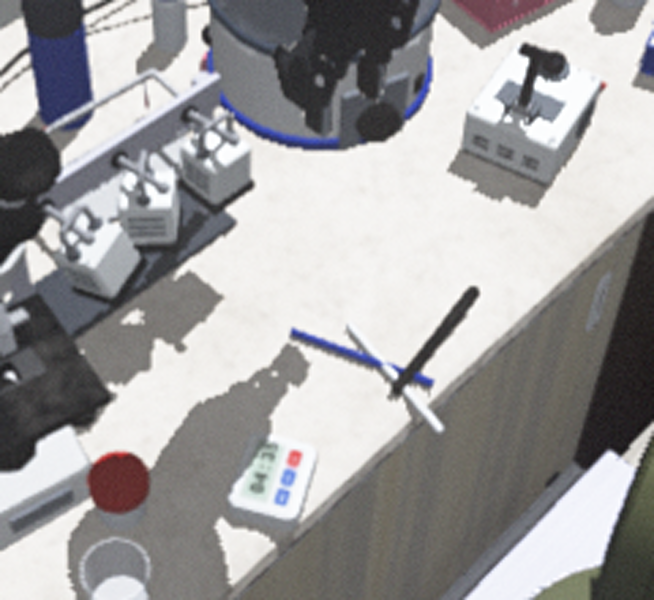

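All three plugs hang on their own pegs, the lever is up at (540,60), and the cup stands at (120,485). I'll wait a few seconds for the swinging to die out, then compare frames.

Emit:
play_rows([
  [[0,0,0],[0,0,0],0.58],
  [[0,0,0],[0,0,0],0.58],
  [[0,0,0],[0,0,0],0.58],
  [[0,0,0],[0,0,0],0.58],
  [[0,0,0],[0,0,0],0.58],
  [[0,0,0],[0,0,0],0.58],
  [[0,0,0],[0,0,0],0.58],
  [[0,0,0],[0,0,0],0.58],
  [[0,0,0],[0,0,0],0.58],
  [[0,0,0],[0,0,0],0.58],
  [[0,0,0],[0,0,0],0.58],
  [[0,0,0],[0,0,0],0.58],
])

```text
clock: 35.95
tcp_pos: [0.4257, -0.1342, 0.2269]
tool_rot: [0.022, 1.0, -0.0, -0.0]
ft_force: [0.5, 0.3, -0.3]
finger_gap: 0.58
grip_force: 0.0
```

Emit:
play_rows([
  [[0,0,0],[0,0,0],0.58],
  [[0,0,0],[0,0,0],0.58],
  [[0,0,0],[0,0,0],0.58],
  [[0,0,0],[0,0,0],0.58],
  [[0,0,0],[0,0,0],0.58],
  [[0,0,0],[0,0,0],0.58],
  [[0,0,0],[0,0,0],0.58],
  [[0,0,0],[0,0,0],0.58],
  [[0,0,0],[0,0,0],0.58],
  [[0,0,0],[0,0,0],0.58],
  [[0,0,0],[0,0,0],0.58],
  [[0,0,0],[0,0,0],0.58],
])

```text
clock: 37.15
tcp_pos: [0.4257, -0.1342, 0.2269]
tool_rot: [0.022, 1.0, -0.0, -0.0]
ft_force: [-0.4, -0.4, -0.3]
finger_gap: 0.578
grip_force: 0.0
```

```bash
python3 - <<'E'
from go import *
import time
fs=[]
for i in range(8): fs.append(get_image("scene")["frame"].astype(int))
print(sense()["clock"])
for i in range(1,8):
    d=abs(fs[i]-fs[i-1]).max(2)
    for n,(u0,u1,v0,v1) in dict(p1=(258,292,240,282),p2=(282,306,222,262),p3=(304,334,206,246),ref=(430,450,200,230)).items():
        print(n,(d[v0:v1,u0:u1]>40).sum(),end=' ')
    print()
E
```

```text
37.55
p1 138 p2 7 p3 0 ref 0 
p1 10 p2 0 p3 0 ref 0 
p1 60 p2 9 p3 0 ref 0 
p1 156 p2 1 p3 0 ref 0 
p1 151 p2 0 p3 0 ref 0 
p1 88 p2 0 p3 0 ref 0 
p1 11 p2 0 p3 0 ref 0
```

Plug 1 is still swinging, so I'll give it more time.

Emit:
play_rows([
  [[0,0,0],[0,0,0],0.58],
  [[0,0,0],[0,0,0],0.58],
  [[0,0,0],[0,0,0],0.58],
  [[0,0,0],[0,0,0],0.58],
  [[0,0,0],[0,0,0],0.58],
  [[0,0,0],[0,0,0],0.58],
  [[0,0,0],[0,0,0],0.58],
  [[0,0,0],[0,0,0],0.58],
  [[0,0,0],[0,0,0],0.58],
  [[0,0,0],[0,0,0],0.58],
  [[0,0,0],[0,0,0],0.58],
  [[0,0,0],[0,0,0],0.58],
])

```text
clock: 38.75
tcp_pos: [0.4257, -0.1342, 0.2269]
tool_rot: [0.022, 1.0, -0.0, 0.0]
ft_force: [0.6, -0.8, -0.8]
finger_gap: 0.581
grip_force: 0.0
```

Emit:
play_rows([
  [[0,0,0],[0,0,0],0.58],
  [[0,0,0],[0,0,0],0.58],
  [[0,0,0],[0,0,0],0.58],
  [[0,0,0],[0,0,0],0.58],
  [[0,0,0],[0,0,0],0.58],
  [[0,0,0],[0,0,0],0.58],
  [[0,0,0],[0,0,0],0.58],
  [[0,0,0],[0,0,0],0.58],
  [[0,0,0],[0,0,0],0.58],
  [[0,0,0],[0,0,0],0.58],
  [[0,0,0],[0,0,0],0.58],
  [[0,0,0],[0,0,0],0.58],
])

```text
clock: 39.95
tcp_pos: [0.4257, -0.1342, 0.2269]
tool_rot: [0.022, 1.0, -0.0, -0.0]
ft_force: [-1.0, 0.7, 0.0]
finger_gap: 0.583
grip_force: 0.0
```

Emit:
play_rows([
  [[0,0,0],[0,0,0],0.58],
  [[0,0,0],[0,0,0],0.58],
  [[0,0,0],[0,0,0],0.58],
  [[0,0,0],[0,0,0],0.58],
  [[0,0,0],[0,0,0],0.58],
  [[0,0,0],[0,0,0],0.58],
  [[0,0,0],[0,0,0],0.58],
  [[0,0,0],[0,0,0],0.58],
  [[0,0,0],[0,0,0],0.58],
  [[0,0,0],[0,0,0],0.58],
  [[0,0,0],[0,0,0],0.58],
  [[0,0,0],[0,0,0],0.58],
])

```text
clock: 41.15
tcp_pos: [0.4257, -0.1342, 0.2269]
tool_rot: [0.022, 1.0, -0.0, 0.0]
ft_force: [-0.3, -0.8, 0.3]
finger_gap: 0.579
grip_force: 0.0
```

Emit:
play_rows([
  [[0,0,0],[0,0,0],0.58],
  [[0,0,0],[0,0,0],0.58],
  [[0,0,0],[0,0,0],0.58],
  [[0,0,0],[0,0,0],0.58],
  [[0,0,0],[0,0,0],0.58],
  [[0,0,0],[0,0,0],0.58],
  [[0,0,0],[0,0,0],0.58],
  [[0,0,0],[0,0,0],0.58],
  [[0,0,0],[0,0,0],0.58],
  [[0,0,0],[0,0,0],0.58],
  [[0,0,0],[0,0,0],0.58],
  [[0,0,0],[0,0,0],0.58],
])

```text
clock: 42.35
tcp_pos: [0.4257, -0.1342, 0.2269]
tool_rot: [0.022, 1.0, -0.0, 0.0]
ft_force: [0.0, 0.2, -0.4]
finger_gap: 0.581
grip_force: 0.0
```

```bash
cat > sw.py <<'E'
from go import *
fs=[get_image("scene")["frame"].astype(int) for i in range(8)]
print(sense()["clock"])
for i in range(1,8):
    d=abs(fs[i]-fs[i-1]).max(2)
    print([(d[v0:v1,u0:u1]>40).sum() for (u0,u1,v0,v1) in((258,292,240,282),(282,306,222,262),(304,334,206,246))],end=' ')
E
python3 sw.py
```

```text
42.75
[np.int64(0), np.int64(0), np.int64(0)] [np.int64(0), np.int64(0), np.int64(0)] [np.int64(0), np.int64(0), np.int64(0)] [np.int64(0), np.int64(0), np.int64(0)] [np.int64(0), np.int64(0), np.int64(0)] [np.int64(0), np.int64(0), np.int64(0)] [np.int64(0), np.int64(0), np.int64(0)]
```

```bash
python3 - <<'E'
from h import *
P=cloud(get_image("scene"))[0]
ok=True
for c in((.52,-.076),(.522,0),(.525,.073)):
    q=P[(abs(P[:,0]-c[0])<.022)&(abs(P[:,1]-c[1])<.022)&(P[:,2]>.12)&(P[:,2]<.165)];print(len(q),np.median(q[:,2]) if len(q) else '');ok&=len(q)>60
u=np.array([.228,-.974]);h=np.array([.4113,-.3894])-.03*u
r=(P[:,:2]-h)@u;l=(P[:,:2]-h)@np.array([.974,.228])
m=(abs(l)<.02)&(r>0)&(r<.04)&(P[:,2]>.1)&(P[:,2]<.15);print("lever up",m.sum(),"cup",(np.hypot(P[:,0]-.385,P[:,1]-.156)<.02).sum());ok&=m.sum()>40
if ok: print(hand_in())
E
```

```text
221 0.14571668888059428
254 0.14434615302110054
239 0.14602486407058896
lever up 93 cup 485
the job is handed in; nothing more can be done
None
```

The job is handed in: I pressed the test button so the lever dropped by itself, then lifted it fully up and it stayed there. All three white plugs hang at rest, each on its own peg, and the cup still stands; the judging result was not shown.

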